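# Hang the screw tray in the deep box

## Task

Take the wide hook-on screw tray off its rack and stand it upright and free on the bare bench. Then pick it up by its bent steel lip and lower it gently into the deep wooden box so that the lip hooks over one of the long sides and the tray hangs inside, square to that side and clear of the floor. Keep the tray level all the while and leave everything else where it is.

Things in the scene. Friction and masses are not known exactly. Their poses are not given: they have to be found in the camera images.
- tray: Wide open plywood tray with a steel back plate, loose, 0.22 kg, 100 mm wide (its y). Origin: centre of the tray body's underside; z up, front to -x, lip to +x. Body x -30 to +30 mm. Side walls 6 mm thick, 50 mm high; floor 5 mm. Back plate x 26 to 30 mm, 90 mm high. It starts hooked on the rack's plank, underside 44 mm above the bench.
- lip: The tray's bent steel lip, rigid with it, same origin and axes, full width: a 4 mm top strip, x 26 to 52, z 86 to 90 mm, bent down into a 4 mm flange, x 48 to 52, z 60 to 90 mm. The slot between back plate and flange is 18 mm wide, 26 mm deep, open below; back plate and flange measure 26 mm over their outsides.
- tray_front (a point): Middle of the upper edge of the tray's front board: at x -25.5, z 55 mm of the tray. The board is 9 mm thick (x -30 to -21 mm), 55 mm high and free on both sides: the way to take the tray while it hangs on the rack.
- tray_lip (a point): Middle of the upper face of the lip: at x 39, z 90 mm of the tray; the slot's middle lies under it.
- rack: Timber rack fixed at the left, place and yaw vary. Origin on the bench under the front face of its plank, mid-length; front to -x, 300 mm long (y). Plank x 0 to 12 mm, 130 mm high; the tray hangs in front of it with the same axes, lip hooked over it. Back board x 32 to 44 mm, 155 mm high, 10 mm behind the tray's flange: too close for a finger.
- rack_narrow (a point): Middle of the rim of a narrow, 44 mm wide tray of the same kind at the rack's left end (rack y 93 to 137 mm). It is fixed to the rack and not part of the job.
- deep_box: Deep open wooden box, fixed: outside 102 (its x) by 204 (its y) by 130 mm high, walls and floor 12 mm thick, inside 78 by 180 mm. Origin: centre of the underside. Its long sides lie at x = +-39 to 51 mm; either will do. It and the shallow box may swap places. Only bolts lie on its floor, below 25 mm.
- deep_box_rim (a point): Centre of the deep box's mouth, at rim height (130 mm above the bench).
- shallow_box: A wooden box of the same plan, fixed, but only 60 mm high: too shallow for the tray, leave it. Origin: centre of its underside.
- clear_patch (a point): A point on the bench top: the middle of a bare patch of bench, about 120 mm (world x, from 70 mm nearer the robot to 50 mm beyond) by 170 mm (y), to the right of and nearer than the rack: room to stand the tray.
- sanding_block: Bystander: cork block 70 x 42 x 35 mm. Leave it where it is.
- hammer: Bystander: hammer lying on the bench. Leave it where it is.
- screwdriver: Bystander: screwdriver lying on the bench. Leave it where it is.
- glue_bottle: Bystander: white bottle, 56 mm across, 160 mm high. Leave it where it is.
- tape_measure: Bystander: black tape measure 65 x 32 x 60 mm. Leave it where it is.
There are look-alikes about, which are no part of the job. What is shaped like the deep_box but red is not meant. Of the things shaped like the tray, the plywood one is meant.

How it is judged:
By the outcome, as a careful person would: the job done as asked, in the order asked, and still so for the second after the job is handed in, with the robot touching nothing.
It also fails if it takes over 61 s, if anything falls off the work surface, if the arm or the gripper's body presses on something with over 40 N, if the wrist force passes 120 N, or if a joint passes its speed limit or range.

## Robot

A 6-joint arm with a two-finger parallel gripper is mounted at the origin on the work surface. World frame = base frame: x ahead of the robot, y to its left, z up, the work surface at z = 0. Lengths are in m, angles in rad, forces in N, time in s.
With the tool pointing down it reaches from about 0.35 to 0.85 m from the base axis. Payload 8.1 kg.
Tool frame: the origin (TCP) lies midway between the tips of the shut fingers; the grasp point (between the pads) lies 19 mm behind it; z points along the fingers, x is the direction in which the jaws open and shut, and the axes are right-handed (so a half turn about z gives the same grasp; the last joint's range is limited). The gripper opens to 93 mm and grips with 3 to 60 N. Pads are 15 mm wide; open, the fingers measure 128 mm over their backs; the gripper's body (75 mm by 188 mm) begins 65 mm behind the grasp point.
Start: joints at [-1.38, 0.13, 1.488, -0, 1.523, -0.085], TCP at [0.163, -0.577, 0.186] pointing down, gripper open.
Joint ranges: [-2.96, 2.96], [-0.89, 2.26], [0.02, 2.5], [-1.34, 4.48], [0, 2.73], [-2.66, 2.66]. Speed limits (rad/s): [2.39, 2.39, 2.79, 3.14, 3.14, 3.14].

## Interface

Orientations are given as a unit quaternion [x, y, z, w].
In Python, from station import sense, get_image, camera_info, close_job gives the robot as it stands.
- The arm moves only by the tool play_rows, never from a script. Its arguments are lists of equal length, an entry for each row: "dr": the turn, a rotation vector about the tool's x, y, z in degrees, a list of three; "offset": the shift along the tool's x, y, z in cm, a list of three; "claw": the closure, from -1 (fully open) to 1 (shut). A call has 1 to 5 rows; each row shifts and turns the commanded pose from where the row before left it, along the tool's axes as they then stand; what a row does not reach is not made up. A row lasts 1/12 s, in which the tool goes at most 41.7 mm and 7.16 degrees, less where a joint would pass 70% of its speed; a pose out of reach is approached as far as the arm can. A call is refused whole if a number of a shift passes 4.17 or a number of a turn 7.16, either way. A call with a gripper value outside its range is refused whole. The fingers move at their own pace and stop on an object; the grip force is fixed at half the most. Time passes only in rows, so rows that do not move let the fingers close. It gives the time, the measured TCP pose, the force and the opening at its end, in the units of the state.
- sense(): the state, without advancing time (a new reading comes with each control period).
- get_image(name): name is "scene" or "side" or "wrist"; returns (picture, depth): 420x560x3 uint8, red, green, blue; 420x560 float32, m along the optical axis (not along the pixel's ray), 0 where there is no reading.
- camera_info(name): a dict with "K" (3x3 intrinsics, pixels), "eye" and "orientation" of the camera in the world. Camera axes: x right, y up, looking along -z (the intrinsics and any distortion apply to the point x, -y, -z); pixel columns grow to the right and rows downward; lengths in m; the calibration is good to about 2 mm. A picture is of the moment at which its call begins: read the wrist's pose just before it. camera_info takes no time and is no camera call; for the wrist camera it gives the pose at the moment of the call.
- close_job(): hands the job in, once; it reports no verdict.
The state is a dict: "time": time; "joint_positions": joint angles; "qvel": joint speeds; "effort": joint torques, N m; "tcp_pos": TCP position; "tcp_rot": TCP orientation; "wrist_force": force on the tool from outside, world axes, zero at the start; "wrist_torque": the same for the moment, N m; "opening": opening from 0.0 (shut) to 1.0 (fully open).
Only numpy, scipy, OpenCV 4.12 (cv2) and the standard library are available. Lean on these libraries where they do the work, as an engineer would, in place of code of your own. Each camera call takes 0.05 s, during which the arm holds its last target.

## Working session

There is one attempt and no reset: what is moved stays moved. The work goes in short steps, Python scripts to look and compute and a tool call to move; the robot and the scene stay as the last step left them, time stands still between calls to the robot, and variables do not carry over. Pictures are saved under pics/ and viewed, and the job is handed in when it is done.

Besides the shell and the picture viewer there is one more tool, called after "Request:" as name(argument=value, ...) on one line, values as JSON. play_rows: Moves the arm, as the interface text tells. Its arguments: {"type":"object","properties":{"dr":{"type":"array","items":{"type":"array","items":{"type":"number"}}},"offset":{"type":"array","items":{"type":"array","items":{"type":"number"}}},"claw":{"type":"array","items":{"type":"number"}}},"required":["dr","offset","claw"]}

```bash
ls; mkdir -p pics
python3 - <<'E'
from station import *
import cv2,numpy as np,json
print(sense())
for n in ["scene","side","wrist"]:
    i=camera_info(n);print(n,i)
    p,d=get_image(n);cv2.imwrite(f"pics/{n}0.png",p[:,:,::-1]);np.save(f"pics/{n}0.npy",d);
    json.dump({k:np.array(v).tolist() if not isinstance(v,str) else v for k,v in i.items()},open(f"pics/{n}0.json","w"))
E
```

```text
pics
{'time': 0.0, 'joint_positions': array([-1.38034918e+00,  1.31160917e-01,  1.48929550e+00,  3.88869453e-05,
        1.52300535e+00, -8.54118345e-02]), 'qvel': array([-0.00197467,  0.00030172,  0.00011149, -0.00171856, -0.00208147,
       -0.00069389]), 'effort': array([ 2.23403354e-04, -5.59838998e+01, -4.91763210e+01,  7.69020338e-02,
        3.49359750e-02, -1.22215311e-04]), 'tcp_pos': array([ 0.16333228, -0.57667411,  0.18487876]), 'tcp_rot': array([ 7.97612253e-01, -6.03169810e-01, -6.81618396e-04, -6.39666260e-04]), 'wrist_force': array([-0.03114975, -0.09798732, -0.46359482]), 'wrist_torque': array([ 0.01341258, -0.06404162,  0.00423931]), 'opening': 0.9969594112999152}
scene {'K': array([[429.67528014,   0.        , 279.024828  ],
       [  0.        , 429.67528014, 214.4370856 ],
       [  0.        ,   0.        ,   1.        ]]), 'eye': array([ 1.29097965, -0.31504655,  0.98502114]), 'orientation': array([0.33520234, 0.19752963, 0.48599971, 0.78257633])}
side {'K': array([[500.60445765,   0.        , 272.88966391],
       [  0.        , 500.60445765, 208.82614864],
       [  0.        ,   0.        ,   1.        ]]), 'eye': array([-0.22646863,  1.19143922,  0.862609  ]), 'orientation': array([-0.14128115,  0.47546974,  0.83152856, -0.25005681])}
wrist {'K': array([[294.96560439,   0.        , 283.26890804],
       [  0.        , 294.96560439, 204.85907114],
       [  0.        ,   0.        ,   1.        ]]), 'eye': array([ 0.23677147, -0.55686051,  0.38386368]), 'orientation': array([-0.10971035,  0.0840552 , -0.59658295,  0.79056129])}
```

View pics/scene0.png

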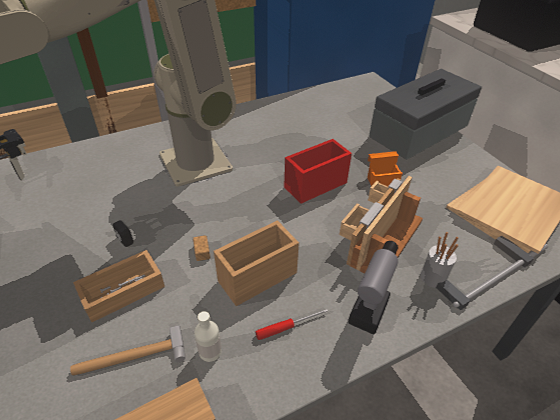

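View pics/side0.png

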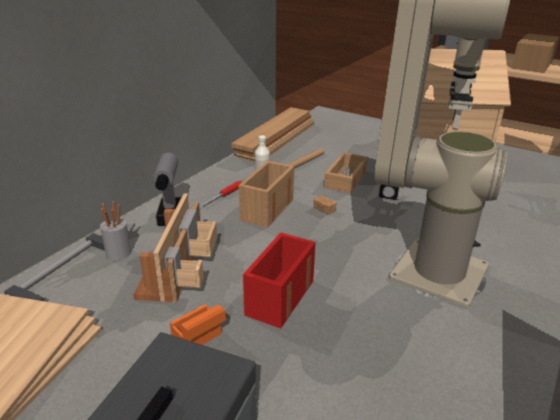

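View pics/wrist0.png

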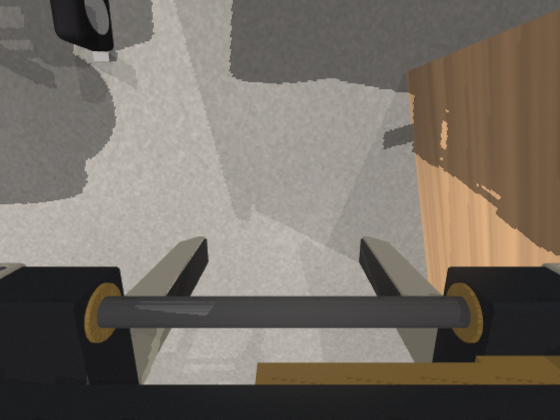

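```bash
cat > h.py <<'E'
import numpy as np,cv2,json
from scipy.spatial.transform import Rotation as R
def load(tag):
    return cv2.imread(f"pics/{tag}.png")[:,:,::-1],np.load(f"pics/{tag}.npy"),json.load(open(f"pics/{tag}.json"))
def snap(n,tag):
    from station import get_image,camera_info
    i=camera_info(n);p,d=get_image(n)
    cv2.imwrite(f"pics/{tag}.png",p[:,:,::-1]);np.save(f"pics/{tag}.npy",d)
    json.dump({k:np.array(v).tolist() if not isinstance(v,str) else v for k,v in i.items()},open(f"pics/{tag}.json","w"))
    return p,d,i
def cloud(d,i):
    K=np.array(i["K"]);v,u=np.mgrid[:d.shape[0],:d.shape[1]]
    P=np.stack([(u-K[0,2])/K[0,0]*d,-(v-K[1,2])/K[1,1]*d,-d],-1)
    return P@R.from_quat(i["orientation"]).as_matrix().T+np.array(i["eye"])
def proj(X,i):
    K=np.array(i["K"]);c=(np.array(X)-np.array(i["eye"]))@R.from_quat(i["orientation"]).as_matrix()
    return np.stack([K[0,0]*c[...,0]/-c[...,2]+K[0,2],-K[1,1]*c[...,1]/-c[...,2]+K[1,2]],-1)
def ray(u,v,i,z):
    K=np.array(i["K"]);r=R.from_quat(i["orientation"]).as_matrix()@np.array([(u-K[0,2])/K[0,0],-(v-K[1,2])/K[1,1],-1])
    e=np.array(i["eye"]);return e+r*(z-e[2])/r[2]
def top(tags,x0,x1,y0,y1,res,out,scale=1,zr=None):
    """top-down map: up = +x, left=+y"""
    H=int((x1-x0)/res);W=int((y1-y0)/res)
    col=np.zeros((H,W,3),np.uint8);z=np.full((H,W),-1.)
    for t in tags:
        p,d,i=load(t);C=cloud(d,i).reshape(-1,3);c=p.reshape(-1,3);ok=(d.ravel()>0)&(C[:,2]<0.3)
        C=C[ok];c=c[ok];o=np.argsort(C[:,2]);C=C[o];c=c[o]
        r=((x1-C[:,0])/res).astype(int);k=((y1-C[:,1])/res).astype(int)
        m=(r>=0)&(r<H)&(k>=0)&(k<W)
        for a,b,cc,zz in zip(r[m],k[m],c[m],C[m,2]):
            if zz>=z[a,b]: z[a,b]=zz;col[a,b]=cc
    cv2.imwrite(out,cv2.resize(col[:,:,::-1],None,fx=scale,fy=scale,interpolation=cv2.INTER_NEAREST))
    return z,col
E
python3 - <<'E'
from h import *
z,c=top(["scene0","side0"],0.15,0.95,-0.5,0.5,0.002,"pics/top0.png")
hm=np.clip(z,0,0.2)/0.2*255
cv2.imwrite("pics/top0h.png",cv2.applyColorMap(hm.astype(np.uint8),cv2.COLORMAP_JET))
p,d,i=load("scene0");cv2.imwrite("pics/crop1.png",cv2.resize(p[120:310,260:460,::-1],None,fx=4,fy=3.15,interpolation=cv2.INTER_CUBIC)[:600])
p,d,i=load("side0");cv2.imwrite("pics/crop2.png",cv2.resize(p[150:350,110:310,::-1],None,fx=3,fy=3,interpolation=cv2.INTER_CUBIC))
E
```

```text
(no output)
```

View pics/top0.png

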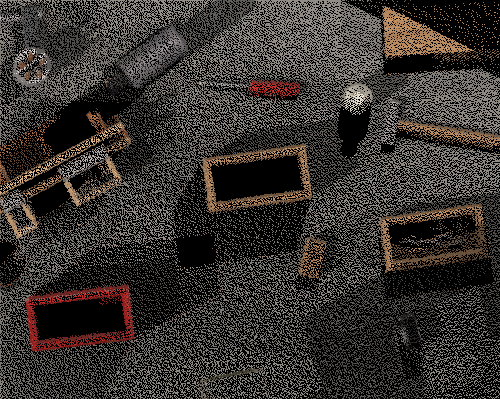

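View pics/crop1.png

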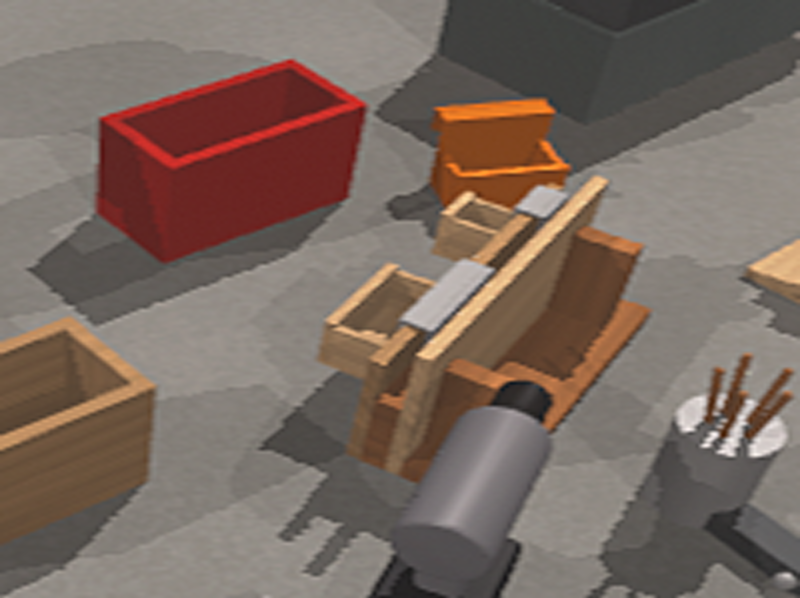

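View pics/crop2.png

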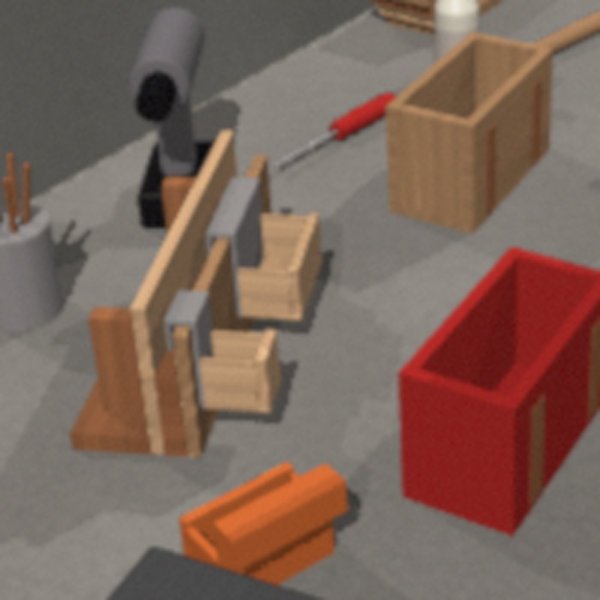

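Run:
```python
from h import *
def rect(P,name):
    (cx,cy),(w,h),a=cv2.minAreaRect(P[:,:2].astype(np.float32)*1000)
    print(name,len(P),"c",round(cx,1),round(cy,1),"wh",round(w,1),round(h,1),"ang",round(a,2),"z",np.round(np.percentile(P[:,2],[5,50,95])*1000,1))
for t in ["scene0","side0"]:
    p,d,i=load(t);C=cloud(d,i);hsv=cv2.cvtColor(p,cv2.COLOR_RGB2HSV)
    reg=(d>0)&(C[...,0]>.45)&(C[...,0]<.8)&(C[...,1]>.15)&(C[...,1]<.52)
    def comps(m,name,minn=25):
        n,l,s,_=cv2.connectedComponentsWithStats(m.astype(np.uint8))
        for k in range(1,n):
            if s[k,4]>=minn: rect(C[l==k],f"{t} {name} px{s[k,:4]}")
    grey=hsv[...,1]<60
    comps(reg&grey&(C[...,2]>.127)&(C[...,2]<.142),"lip",40)
    comps(reg&~grey&(C[...,2]>.150)&(C[...,2]<.165),"backboard")
    comps(reg&~grey&(C[...,2]>.126)&(C[...,2]<.136),"plank")
    comps(reg&~grey&(C[...,2]>.0905)&(C[...,2]<.104),"trayrim")
    g=(d>0)&(hsv[...,1]>60)&(hsv[...,0]<25)&(hsv[...,0]>5)&(C[...,2]>.125)&(C[...,2]<.137)&(C[...,0]>.4)&(C[...,0]<.8)&(abs(C[...,1])<.2)
    comps(g,"deeprim",100)
    comps((d>0)&(C[...,2]>.1)&(C[...,2]<.3)&(C[...,0]>.3)&(C[...,0]<1)&(abs(C[...,1])<.6),"tall",60)
```

```text
scene0 lip px[389 179  14  11] 87 c 550.8 476.0 wh 26.8 45.2 ang 29.37 z [129.9 133.5 136.2]
scene0 lip px[360 202  24  25] 237 c 626.4 332.8 wh 27.0 104.4 ang 28.02 z [130.5 133.6 136.4]
scene0 backboard px[365 176  47  60] 328 c 630.2 388.0 wh 13.4 299.1 ang 28.17 z [151.4 154.7 157.4]
scene0 plank px[378 188  16  16] 79 c 579.1 417.1 wh 12.0 89.2 ang 29.07 z [127.1 129.6 132.5]
scene0 plank px[363 207  30  35] 54 c 665.4 332.9 wh 10.3 169.8 ang 24.89 z [126.6 130.9 135.3]
scene0 plank px[353 223  12  14] 67 c 660.3 263.8 wh 12.7 55.3 ang 29.31 z [126.5 129.2 131.8]
scene0 trayrim px[371 181  18  15] 81 c 510.4 455.6 wh 45.8 49.9 ang 29.01 z [ 90.9  94.2 100. ]
scene0 trayrim px[376 197  43  37] 113 c 648.1 417.4 wh 50.8 188.4 ang 27.21 z [ 91.3  97.1 103.5]
scene0 trayrim px[341 203  28  28] 141 c 583.7 310.3 wh 46.5 102.2 ang 31.78 z [ 91.2  96.1 100.8]
scene0 trayrim px[351 230  15  15] 34 c 662.1 272.2 wh 11.1 65.8 ang 17.67 z [ 91.8  96.4 102.9]
scene0 trayrim px[361 241  22   9] 71 c 701.7 283.9 wh 57.4 23.2 ang 65.71 z [ 92.2  97.  103.7]
scene0 deeprim px[214 221  85  57] 8
[... 1938 characters left out ...]
ng 82.02 z [ 91.   96.2 102.7]
side0 deeprim px[239 160  55  34] 444 c 590.5 -15.4 wh 108.1 215.4 ang 7.45 z [125.7 130.2 133.4]
side0 tall px[255 135  14  21] 169 c 746.0 -213.4 wh 51.6 43.6 ang 56.54 z [102.2 121.3 161.3]
side0 tall px[153 152  25  42] 745 c 819.9 210.3 wh 60.5 183.6 ang 36.48 z [110.7 186.5 202. ]
side0 tall px[238 160  56  41] 1083 c 590.4 -15.0 wh 108.2 216.3 ang 7.69 z [102.5 121.1 132.6]
side0 tall px[139 193  60  79] 1960 c 631.7 390.8 wh 100.2 307.1 ang 28.24 z [104.1 130.4 156.3]
side0 tall px[100 201  26  31] 375 c 813.5 436.3 wh 71.2 70.1 ang 81.07 z [100.4 118.6 160.7]
side0 tall px[242 232  63  58] 1024 c 326.4 340.6 wh 75.0 211.4 ang 6.86 z [102.4 123.2 132.4]
```

Candidates for the tray in the scene picture:
- Wide plywood tray on the rack, at (365,218).
- Narrow fixed plywood tray at the rack's left end, at (380,190).
- Orange look-alike, at (385,168).

I choose the wide plywood one. The crop shows a 104 mm wide lip there.

Candidates for the box:
- Brown deep box at (257,262).
- Red look-alike at (318,170).
- Shallow box at (120,285).

I choose the brown deep box, whose rim measures 129 mm high.

The first move is up, then an arc towards the tray.

Request:
play_rows(dr=[[0, 0, 0], [0, 0, 0], [0, 0, 0], [0, 0, -4], [0, 0, -4]], offset=[[0, 0, -4], [0, 0, -4], [0, 0, -3.5], [-0.15, -4.15, 0], [-0.15, -4.15, 0]], claw=[0.1, 0.1, 0.1, 0.1, 0.1])

```text
time: 0.57
tcp_pos: [0.241, -0.5511, 0.3044]
tcp_rot: [0.837, -0.547, 0.002, 0.002]
wrist_force: [0.7, -1.0, -0.5]
opening: 0.696
```

Request:
play_rows(dr=[[0, 0, -4], [0, 0, -4], [0, 0, -4], [0, 0, -4], [0, 0, -4]], offset=[[-0.15, -4.15, 0], [-0.15, -4.15, 0], [-0.15, -4.15, 0], [-0.15, -4.15, 0], [-0.15, -4.15, 0]], claw=[0.1, 0.1, 0.1, 0.1, 0.1])

```text
time: 0.98
tcp_pos: [0.4144, -0.4326, 0.3003]
tcp_rot: [0.92, -0.391, -0.0, -0.0]
wrist_force: [0.1, 0.2, 0.3]
opening: 0.452
```

Request:
play_rows(dr=[[0, 0, -4], [0, 0, -4], [0, 0, -4], [0, 0, -4], [0, 0, -4]], offset=[[-0.15, -4.15, 0], [-0.15, -4.15, 0], [-0.15, -4.15, 0], [-0.15, -4.15, 0], [-0.15, -4.15, 0]], claw=[0.1, 0.1, 0.1, 0.1, 0.1])

```text
time: 1.4
tcp_pos: [0.5357, -0.2652, 0.3003]
tcp_rot: [0.974, -0.225, -0.0, -0.0]
wrist_force: [1.1, 0.2, -0.0]
opening: 0.452
```

Request:
play_rows(dr=[[0, 0, -4], [0, 0, -4], [0, 0, -4], [0, 0, -4], [0, 0, -4]], offset=[[-0.15, -4.15, 0], [-0.15, -4.15, 0], [-0.15, -4.15, 0], [-0.15, -4.15, 0], [-0.15, -4.15, 0]], claw=[0.1, 0.1, 0.1, 0.1, 0.1])

```text
time: 1.82
tcp_pos: [0.5924, -0.0665, 0.3003]
tcp_rot: [0.999, -0.052, -0.0, -0.0]
wrist_force: [0.8, 0.8, 0.2]
opening: 0.453
```

Request:
play_rows(dr=[[0, 0, -4], [0, 0, -4], [0, 0, -4], [0, 0, -4], [0, 0, -4]], offset=[[-0.15, -4.15, 0], [-0.15, -4.15, 0], [-0.15, -4.15, 0], [-0.15, -4.15, 0], [-0.15, -4.15, 0]], claw=[0.1, 0.1, 0.1, 0.1, 0.1])

```text
time: 2.23
tcp_pos: [0.5778, 0.1396, 0.3003]
tcp_rot: [0.993, 0.122, -0.0, -0.0]
wrist_force: [-0.5, 0.3, 0.5]
opening: 0.449
```

Request:
play_rows(dr=[[0, 0, -4], [0, 0, -4], [0, 0, -4], [0, 0, -2.3], [0, 0, 0]], offset=[[-0.15, -4.15, 0], [-0.15, -4.15, 0], [-0.15, -4.15, 0], [0, -2.0, 0], [0, 0, 0]], claw=[0.1, 0.1, 0.1, 0.1, 0.1])

```text
time: 2.65
tcp_pos: [0.5249, 0.2768, 0.3006]
tcp_rot: [0.969, 0.246, -0.0, -0.001]
wrist_force: [-0.1, -0.4, -0.0]
opening: 0.446
```

Run:
```python
from h import *
from station import sense
s=sense();print(s["time"],s["tcp_pos"],s["tcp_rot"],s["joint_positions"])
snap("wrist","wrist1")
```

```text
2.65 [0.52492801 0.27675319 0.30056853] [ 9.69146117e-01  2.46485534e-01 -4.75917245e-04 -6.77057436e-04] [ 3.97772112e-01  9.55295779e-02  1.31912441e+00  1.49860727e-03
  1.72767918e+00 -1.00098911e-01]
```

View pics/wrist1.png

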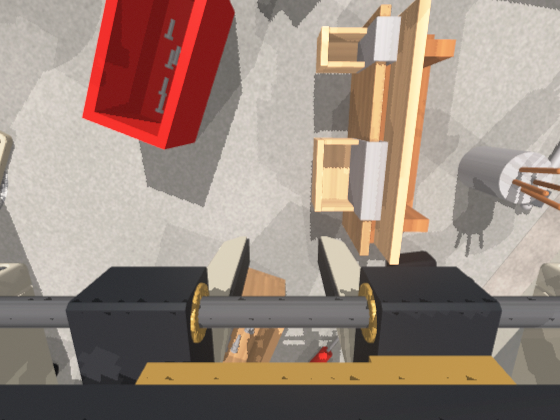

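Run:
```python
from h import *
p,d,i=load("wrist1");C=cloud(d,i);hsv=cv2.cvtColor(p,cv2.COLOR_RGB2HSV)
th=np.radians(28.2);ax=np.array([np.cos(th),np.sin(th)]);ay=np.array([-ax[1],ax[0]])
def rect(m,n):
    P=C[m];(cx,cy),(w,h),a=cv2.minAreaRect(P[:,:2].astype(np.float32)*1000)
    print(n,len(P),"c",round(cx,1),round(cy,1),"wh",round(w,1),round(h,1),"ang",round(a,2),"z",np.round(np.percentile(P[:,2],[5,50,95])*1000,1))
v,u=np.mgrid[:420,:560]
win=(u>300)&(u<440)&(v>120)&(v<235)&(d>0)
lip=win&(hsv[...,1]<50)&(C[...,2]>.125)&(C[...,2]<.145);rect(lip,"lip")
rim=win&(hsv[...,1]>50)&(u<355)&(C[...,2]>.090)&(C[...,2]<.106);rect(rim,"rim")
# front board edge: columns u 312-325
fb=rim&(u<325);rect(fb,"front")
P=C[(d>0)&(u>380)&(u<430)&(v<250)&(C[...,2]>.148)&(C[...,2]<.165)];print(cv2.minAreaRect(P[:,:2].astype(np.float32)*1000),np.median(P[:,2]))
```

```text
lip 1753 c 623.4 333.2 wh 27.1 100.1 ang 28.32 z [130.3 133.8 135.1]
rim 828 c 595.3 296.7 wh 57.0 141.3 ang 32.68 z [91.9 97.7 99.7]
front 530 c 567.4 303.0 wh 13.7 100.6 ang 30.79 z [ 93.2  98.4 100. ]
((623.39697265625, 395.0595703125), (13.617225646972656, 279.2076416015625), 28.3306941986084) 0.15465851039426465
```

Request:
play_rows(dr=[[0, 0, 0.3], [0, 0, 0], [0, 0, 0], [0, 0, 0], [0, 0, 0]], offset=[[2.5, -0.15, 0], [2.45, 0, 0], [0, 0, 4], [0, 0, 4], [0, 0, 4]], claw=[0.1, 0.1, 0.1, 0.1, 0.1])

```text
time: 3.12
tcp_pos: [0.5721, 0.2957, 0.1799]
tcp_rot: [0.971, 0.239, 0.001, 0.0]
wrist_force: [-0.2, 0.7, -0.4]
opening: 0.451
```

Request:
play_rows(dr=[[0, 0, 0], [0, 0, 0], [0, 0, 0], [0, 0, 0]], offset=[[0, 0, 3], [0, 0, 2], [0, 0, 1], [0, 0, 0]], claw=[0.1, 0.1, 0.1, 0.1])

```text
time: 3.45
tcp_pos: [0.569, 0.2949, 0.1175]
tcp_rot: [0.971, 0.239, -0.003, 0.001]
wrist_force: [-0.4, 1.0, -0.6]
opening: 0.451
```

Run:
```python
from h import *
from station import sense
s=sense();print(s["time"],s["tcp_pos"],s["tcp_rot"],s["wrist_force"])
for n in ["scene","side","wrist"]: snap(n,n+"2")
p,_,_=load("scene2");a=cv2.resize(p[120:290,290:460,::-1],(400,400),interpolation=3)
p,_,_=load("side2");b=cv2.resize(p[130:300,110:280,::-1],(400,400),interpolation=3)
cv2.imwrite("pics/c2.png",np.hstack([a,b]))
```

```text
3.45 [0.56902585 0.29492566 0.11745921] [ 9.70962075e-01  2.39217400e-01 -2.70690513e-03  5.97248033e-04] [-0.42109599  0.98023599 -0.58596317]
```

View pics/c2.png

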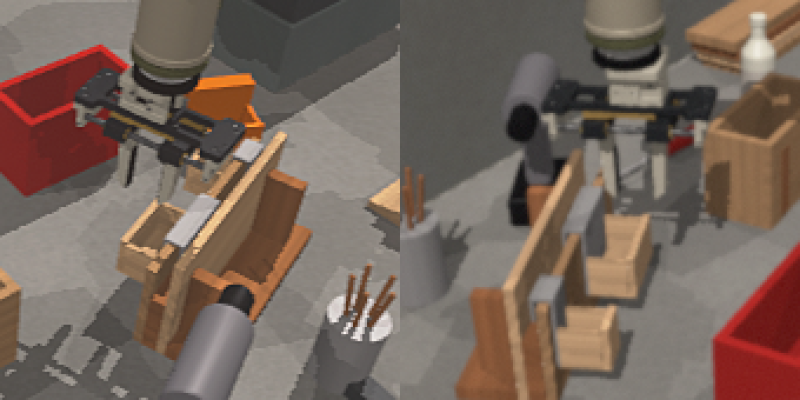

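View pics/wrist2.png

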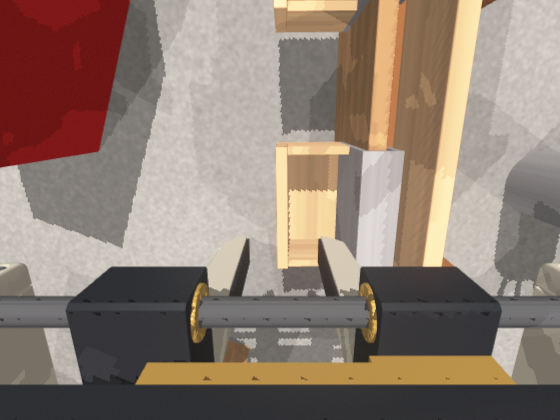

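Request:
play_rows(dr=[[0, 0, 0], [0, 0, 0]], offset=[[0, 0, 0], [0, 0, 0]], claw=[0.1, 0.1])

```text
time: 3.77
tcp_pos: [0.5717, 0.2975, 0.1233]
tcp_rot: [0.971, 0.24, 0.002, -0.0]
wrist_force: [0.3, 0.3, -0.3]
opening: 0.448
```

Run:
```python
from h import *
from station import sense
s=sense();print(s["time"],s["tcp_pos"],s["tcp_rot"],s["joint_positions"]);r=R.from_quat(s["tcp_rot"]).as_matrix();print(r.round(4),np.degrees(np.arctan2(r[1,0],r[0,0])))
p,d,i=snap("wrist","wrist3")
C=cloud(d,i)
# front board top
hsv=cv2.cvtColor(p,cv2.COLOR_RGB2HSV);v,u=np.mgrid[:420,:560]
m=(d>0)&(u>265)&(u<300)&(v>130)&(v<275)&(C[...,2]>.093)&(C[...,2]<.104)&(hsv[...,1]>50)
print(cv2.minAreaRect(C[m][:,:2].astype(np.float32)*1000),m.sum())
```

```text
3.7667 [0.57168091 0.29753511 0.12330261] [ 9.70727704e-01  2.40176187e-01  1.74728590e-03 -2.64909528e-04] [ 4.00366744e-01  2.79713245e-01  1.43326632e+00 -2.62669802e-05
  1.42507867e+00 -8.47249538e-02]
[[ 8.846e-01  4.663e-01  3.300e-03]
 [ 4.663e-01 -8.846e-01  1.400e-03]
 [ 3.500e-03  3.000e-04 -1.000e+00]] 27.793955652816567
((571.483642578125, 305.1139831542969), (19.588069915771484, 99.8821029663086), 28.532657623291016) 1572
```

Request:
play_rows(dr=[[0, 0, -0.4], [0, 0, 0], [0, 0, 0], [0, 0, 0], [0, 0, 0]], offset=[[-0.1, -0.5, 0.5], [0, 0, 1], [0, 0, 1], [0, 0, 0.5], [0, 0, 0]], claw=[0.1, 0.1, 0.1, 0.1, 0.1])

```text
time: 4.23
tcp_pos: [0.5653, 0.3003, 0.0878]
tcp_rot: [0.97, 0.244, -0.002, 0.0]
wrist_force: [-0.1, -0.1, -0.1]
opening: 0.452
```

Request:
play_rows(dr=[[0, 0, 0], [0, 0, 0], [0, 0, 0]], offset=[[0, 0, 0], [0, 0, 0], [0, 0, 0]], claw=[0.1, 0.1, 0.1])

```text
time: 4.48
tcp_pos: [0.5675, 0.3012, 0.0915]
tcp_rot: [0.97, 0.244, 0.0, -0.0]
wrist_force: [-0.5, 0.1, 0.1]
opening: 0.45
```

Run:
```python
from h import *
from station import sense
s=sense();print(s["time"],s["tcp_pos"],s["tcp_rot"],s["wrist_force"]);r=R.from_quat(s["tcp_rot"]).as_matrix();print(np.degrees(np.arctan2(r[1,0],r[0,0])))
for n in ["scene","side","wrist"]: snap(n,n+"4")
p,_,_=load("scene4");a=cv2.resize(p[140:270,310:440,::-1],(400,400),interpolation=3)
p,_,_=load("side4");b=cv2.resize(p[130:270,130:270,::-1],(400,400),interpolation=3)
cv2.imwrite("pics/c4.png",np.hstack([a,b]))
```

```text
4.4833 [0.56753328 0.30116324 0.09148872] [ 9.69877888e-01  2.43591247e-01  4.25918349e-04 -7.89982816e-05] [-0.51136931  0.14585929  0.07799127]
28.19719617646649
```

View pics/c4.png

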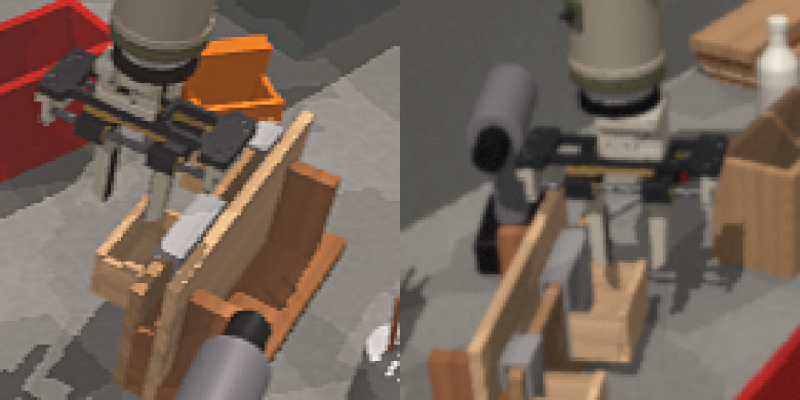

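View pics/wrist4.png

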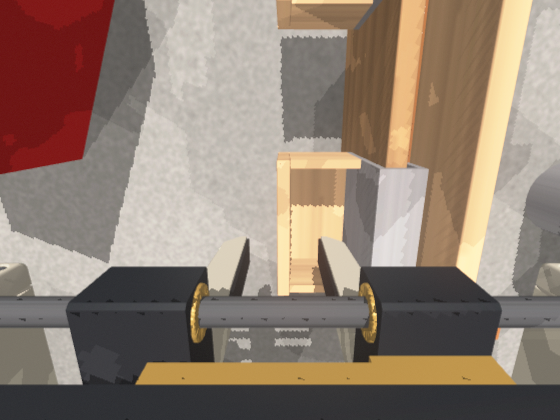

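Request:
play_rows(dr=[[0, 0, 0], [0, 0, 0], [0, 0, 0], [0, 0, 0], [0, 0, 0]], offset=[[0, 0, 0.7], [0, 0, 0.65], [0, 0, 0], [0, 0, 0], [0, 0, 0]], claw=[0.1, 0.1, 0.1, 0.1, 0.1])

```text
time: 5.05
tcp_pos: [0.5669, 0.3009, 0.0771]
tcp_rot: [0.97, 0.244, -0.0, 0.0]
wrist_force: [0.1, -0.5, -0.9]
opening: 0.452
```

Request:
play_rows(dr=[[0, 0, 0], [0, 0, 0], [0, 0, 0], [0, 0, 0], [0, 0, 0]], offset=[[0, 0, 0], [0, 0, 0], [0, 0, 0], [0, 0, 0], [0, 0, 0]], claw=[0.4, 0.6, 1, 1, 1])

```text
time: 5.47
tcp_pos: [0.5672, 0.3011, 0.0776]
tcp_rot: [0.97, 0.244, 0.0, -0.0]
wrist_force: [1.0, 0.5, 0.9]
opening: 0.141
```

Request:
play_rows(dr=[[0, 0, 0], [0, 0, 0], [0, 0, 0], [0, 0, 0], [0, 0, 0]], offset=[[0, 0, 0], [0, 0, 0], [0, 0, 0], [0, 0, 0], [0, 0, 0]], claw=[1, 1, 1, 1, 1])

```text
time: 5.88
tcp_pos: [0.5671, 0.301, 0.0774]
tcp_rot: [0.97, 0.244, 0.0, 0.0]
wrist_force: [-0.1, -0.7, 0.4]
opening: 0.006
```

Run:
```python
from h import *
from station import sense
s=sense();print(s["opening"],s["wrist_force"])
for n in ["scene","side","wrist"]: snap(n,n+"5")
p,_,_=load("scene5");a=cv2.resize(p[140:270,310:440,::-1],(400,400),interpolation=3)
p,_,_=load("side5");b=cv2.resize(p[130:270,130:270,::-1],(400,400),interpolation=3)
cv2.imwrite("pics/c5.png",np.hstack([a,b]))
```

```text
0.006055486685603423 [-0.1104618  -0.74536542  0.44640264]
```

View pics/c5.png

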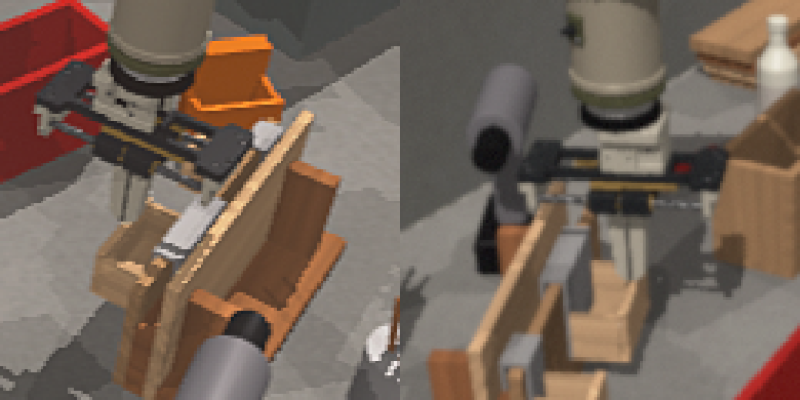

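View pics/wrist5.png

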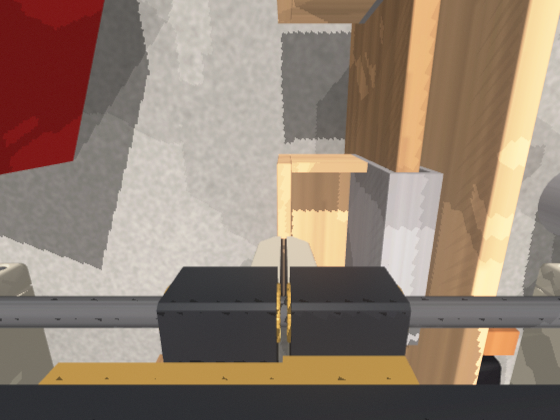

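Run:
```python
from h import *
p,d,i=load("wrist5");a=cv2.resize(p[150:290,220:360,::-1],(560,560),interpolation=3)
cv2.imwrite("pics/c5b.png",a)
C=cloud(d,i)
for v in (200,225,236,239,242,246,250,256): print(v,[(u,(C[v,u]*1000).round(0).tolist()) for u in (262,272,278,284,290,300)])
from station import sense
s=sense();r=R.from_quat(s["tcp_rot"]);tp=s["tcp_pos"]
for L in (0,.019,.04): print(proj(tp-r.as_matrix()[:,2]*L,i))
```

```text
200 [(262, [548.0, 293.0, 0.0]), (272, [557.0, 298.0, 1.0]), (278, [551.0, 324.0, 98.0]), (284, [554.0, 326.0, 99.0]), (290, [558.0, 328.0, 98.0]), (300, [572.0, 321.0, 49.0])]
225 [(262, [560.0, 270.0, -2.0]), (272, [569.0, 275.0, -0.0]), (278, [559.0, 310.0, 98.0]), (284, [562.0, 311.0, 98.0]), (290, [565.0, 314.0, 99.0]), (300, [582.0, 302.0, 49.0])]
236 [(262, [565.0, 260.0, 0.0]), (272, [574.0, 264.0, -1.0]), (278, [560.0, 307.0, 110.0]), (284, [566.0, 305.0, 99.0]), (290, [566.0, 311.0, 111.0]), (300, [587.0, 294.0, 48.0])]
239 [(262, [567.0, 257.0, 0.0]), (272, [557.0, 306.0, 115.0]), (278, [560.0, 308.0, 115.0]), (284, [564.0, 308.0, 112.0]), (290, [567.0, 311.0, 115.0]), (300, [572.0, 313.0, 115.0])]
242 [(262, [552.0, 303.0, 120.0]), (272, [557.0, 306.0, 121.0]), (278, [561.0, 307.0, 119.0]), (284, [564.0, 308.0, 117.0]), (290, [566.0, 311.0, 120.0]), (300, [572.0, 313.0, 120.0])]
246 [(262, [553.0, 304.0, 126.0]), (272, [558.0, 305.0, 124.0]), (278, [560.0, 308.0, 125.0]), (284, [564.0, 308.0, 121.0]), (290, [566.0, 311.0, 125.0]), (300, [571.0, 313.0, 125.0])]
250 [(262, [553.0, 304.0, 132.0]), (272, [558.0, 306.0, 132.0]), (278, [561.0, 307.0, 130.0]), (284, [564.0, 308.0, 127.0]), (290, [566.0, 311.0, 130.0]), (300, [571.0, 313.0, 131.0])]
256 [(262, [553.0, 304.0, 138.0]), (272, [558.0, 306.0, 138.0]), (278, [561.0, 308.0, 138.0]), (284, [564.0, 308.0, 135.0]), (290, [566.0, 311.0, 138.0]), (300, [571.0, 313.0, 138.0])]
[283.09831099 230.24159897]
[283.06024419 240.53237092]
[283.00883006 254.43138366]
```

View pics/c5b.png

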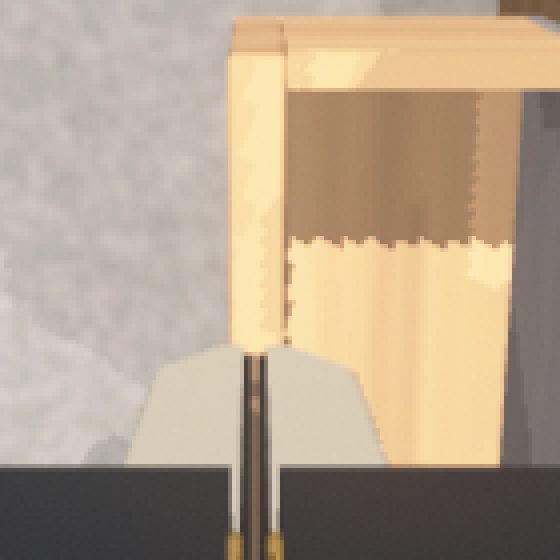

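Run:
```python
from h import *
from station import sense
s=sense();r=R.from_quat(s["tcp_rot"]).as_matrix();tp=s["tcp_pos"];print(tp)
for n in ("side5","scene5","wrist5"):
    p,d,i=load(n);C=cloud(d,i);L=(C-tp)@r
    print(n,"tcp px",proj(tp,i),"rim px",proj(np.array([.567,.301,.099]),i))
    m=(d>0)&(abs(L[...,0])<.025)&(abs(L[...,1])<.012)&(L[...,2]>-.08)&(L[...,2]<.03)
    for z in range(-80,30,6):
        q=m&(L[...,2]*1000>=z)&(L[...,2]*1000<z+6)
        if q.sum(): print(z,q.sum(),(L[q].mean(0)*1000).round(1),p[q].mean(0).round(0))
p,d,i=load("side5");cv2.imwrite("pics/c5c.png",cv2.resize(p[200:250,185:235,::-1],(600,600),interpolation=cv2.INTER_NEAREST))
```

```text
[0.56711878 0.30106597 0.07744001]
side5 tcp px [210.98460651 235.88294595] rim px [210.57147926 229.47506129]
-80 18 [ -1.1  -6.5 -77.5] [146. 138. 125.]
-74 25 [ -4.4  -5.8 -71.4] [149. 141. 127.]
-68 23 [ -2.6  -5.8 -65.3] [144. 137. 124.]
-62 24 [ -2.6  -5.5 -58.9] [145. 137. 124.]
-56 19 [ -3.   -5.6 -53. ] [139. 132. 119.]
-50 23 [ -2.3  -6.8 -47.2] [143. 135. 121.]
-44 15 [ -1.8  -7.5 -41.3] [152. 142. 127.]
-38 5 [  1.6  -6.3 -35.7] [157. 145. 128.]
-32 1 [  3.3  -2.1 -30.9] [138. 128. 113.]
-26 15 [ -0.7  -0.3 -22.1] [165. 135. 104.]
-20 3 [ -4.1   4.3 -17.3] [142. 113.  85.]
-14 4 [ -4.7  -2.  -11.4] [119.  95.  72.]
-8 3 [-4.5  3.2 -4.6] [110.  89.  67.]
-2 4 [-4.5 -1.1  1.1] [110.  88.  67.]
4 4 [-4.5 -2.7  6.8] [110.  88.  67.]
10 3 [-4.4 -6.2 11.8] [109.  87.  66.]
16 4 [-4.3 -1.5 18.7] [110.  88.  68.]
22 3 [-4.1  1.  24.7] [108.  87.  66.]
28 1 [-3.8  1.3 28.4] [111.  90.  69.]
scene5 tcp px [348.47478903 217.43100768] rim px [349.36865535 212.2708373 ]
-80 19 [  7.9   6.7 -77. ] [125. 117. 105.]
-74 20 [  6.    6.3 -70.2] [123. 116. 104.]
-68 18 [  4.    6.6 -64.7] [
[... 586 characters left out ...]
 129.  97.]
28 4 [20.5 -7.  29.4] [186. 146. 108.]
wrist5 tcp px [283.09831099 230.24159897] rim px [282.84564561 242.07117419]
-80 100 [  0.3  -5.2 -76.5] [124. 111.  98.]
-74 231 [  0.1  -8.4 -70.2] [186. 174. 156.]
-68 346 [  0.4  -8.7 -65. ] [201. 189. 169.]
-62 296 [  0.1  -8.7 -59.1] [203. 190. 171.]
-56 261 [  0.1  -8.7 -53. ] [203. 190. 170.]
-50 227 [  0.5  -8.7 -47. ] [205. 191. 171.]
-44 184 [  0.3  -8.7 -41.2] [205. 191. 170.]
-38 100 [ -0.   -8.5 -35.5] [203. 186. 163.]
-32 1 [  0.6  -7.1 -32. ] [239. 202. 153.]
-26 159 [  0.3  -7.9 -21.3] [247. 222. 169.]
-20 8 [ -0.8  -7.1 -19.8] [247. 221. 169.]
22 104 [15.9 -1.  27.6] [228. 198. 149.]
28 533 [15.5  0.  28.8] [229. 198. 149.]
```

View pics/c5c.png

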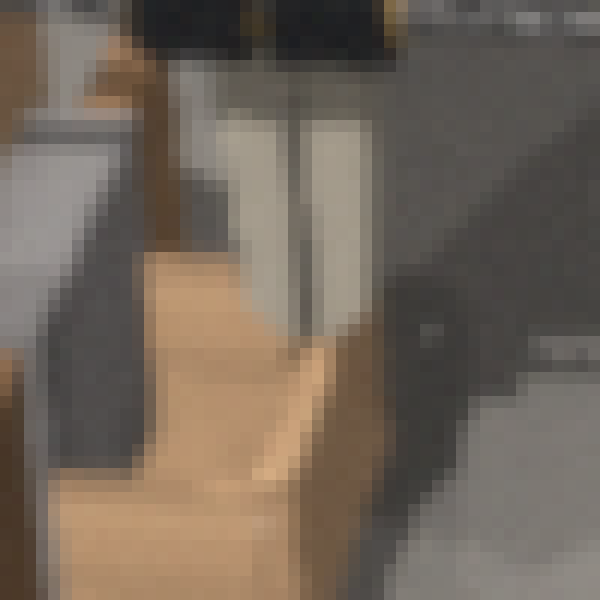

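Run:
```python
from h import *
# pose near each snap: wrist0 start, wrist3, wrist4
poses={"wrist0":([0.16333228,-0.57667411,0.18487876],[.797612,-.60317,-.00068,-.00064]),"wrist3":([0.57168,0.297535,0.1233],[.970728,.240176,.001747,-.000265]),
"wrist4":([0.567533,.301163,.091489],[.969878,.243591,.000426,-.000079]),"scene4":([0.567533,.301163,.091489],[.969878,.243591,.000426,-.000079]),"side4":([0.567533,.301163,.091489],[.969878,.243591,.000426,-.000079])}
for n,(t,q) in poses.items():
    p,d,i=load(n);C=cloud(d,i);L=(C-np.array(t))@R.from_quat(q).as_matrix()
    print(n)
    m=(d>0)&(abs(L[...,0])<.075)&(abs(L[...,0])>.015)&(abs(L[...,1])<.012)&(L[...,2]>-.07)&(L[...,2]<.02)
    for z in range(-70,20,6):
        k=m&(L[...,2]*1000>=z)&(L[...,2]*1000<z+6)
        if k.sum(): print(z,k.sum(),"absx",np.percentile(abs(L[k][:,0])*1000,[2,98]).round(0),"y",(L[k][:,1].mean()*1000).round(1),p[k].mean(0).round(0))
```

```text
wrist0
-70 607 absx [45. 61.] y -5.8 [90. 86. 79.]
-64 520 absx [45. 60.] y -5.7 [91. 86. 79.]
-58 452 absx [45. 60.] y -5.7 [90. 86. 79.]
-52 412 absx [45. 60.] y -5.6 [90. 86. 79.]
-46 360 absx [45. 60.] y -5.6 [91. 87. 81.]
-40 271 absx [45. 57.] y -5.0 [88. 84. 79.]
-34 48 absx [46. 52.] y -3.8 [112. 107. 102.]
wrist3
-70 455 absx [21. 36.] y -6.6 [165. 156. 141.]
-64 403 absx [20. 36.] y -6.6 [168. 158. 143.]
-58 363 absx [20. 35.] y -6.8 [167. 157. 142.]
-52 314 absx [21. 35.] y -6.5 [166. 155. 141.]
-46 269 absx [21. 34.] y -6.3 [165. 154. 139.]
-40 196 absx [20. 31.] y -5.9 [157. 146. 131.]
-34 32 absx [21. 27.] y -5.8 [171. 155. 137.]
-16 916 absx [50. 75.] y -0.1 [217. 210. 208.]
-10 372 absx [49. 75.] y -0.2 [202. 195. 193.]
-4 64 absx [49. 50.] y 0.1 [123. 116. 113.]
2 59 absx [49. 50.] y -0.3 [122. 115. 112.]
8 54 absx [49. 50.] y -1.1 [123. 116. 113.]
14 53 absx [49. 50.] y 0.4 [125. 118. 114.]
wrist4
-70 457 absx [21. 36.] y -6.7 [173. 163. 147.]
-64 419 absx [21. 36.] y -6.6 [172. 161. 145.]
-58 355 absx [21. 35.] y -6.7 [172. 161. 145.]
-52 319 absx [21. 35.] y -6.4 
[... 789 characters left out ...]
. 128.]
-34 3 absx [18. 22.] y 4.0 [126. 122. 115.]
side4
-70 27 absx [21. 37.] y -5.2 [140. 132. 120.]
-64 20 absx [20. 37.] y -6.3 [134. 127. 115.]
-58 26 absx [20. 37.] y -5.0 [133. 127. 114.]
-52 26 absx [19. 53.] y -6.3 [142. 135. 122.]
-46 58 absx [22. 73.] y -2.4 [146. 141. 135.]
-40 20 absx [20. 51.] y -3.6 [116. 109. 100.]
-34 5 absx [29. 52.] y -0.1 [91. 87. 84.]
-28 3 absx [51. 52.] y -5.3 [69. 67. 66.]
-22 4 absx [50. 52.] y 0.8 [76. 74. 73.]
-16 4 absx [50. 51.] y 0.5 [77. 74. 73.]
-10 4 absx [50. 52.] y -2.3 [75. 74. 72.]
-4 4 absx [51. 52.] y 1.1 [78. 75. 74.]
2 5 absx [51. 52.] y -2.5 [78. 75. 74.]
8 2 absx [51. 51.] y 5.1 [80. 77. 76.]
14 4 absx [50. 52.] y 3.9 [78. 76. 74.]
```

Run:
```python
from h import *
from station import sense
s=sense();r=R.from_quat(s["tcp_rot"]).as_matrix();tp=s["tcp_pos"]
for n in ("side5","scene5"):
    p,d,i=load(n);C=cloud(d,i);L=(C-tp)@r
    dark=p.max(-1)<90
    for a,b in ((-100,-85),(-85,-60),(-60,-40),(-40,-20),(20,40),(40,60),(60,85),(85,100)):
        m=(d>0)&(L[...,0]*1000>a)&(L[...,0]*1000<b)&(abs(L[...,1])<.05)&(L[...,2]<-.085)
        print(n,a,b,m.sum(),"z",np.percentile(L[m][:,2]*1000,[2,50,98]).round(0) if m.sum() else "")
```

```text
side5 -100 -85 159 z [-480. -161. -120.]
side5 -85 -60 272 z [-477. -161. -125.]
side5 -60 -40 332 z [-470. -209. -130.]
side5 -40 -20 854 z [-463. -264. -129.]
side5 20 40 375 z [-444. -255. -129.]
side5 40 60 101 z [-241. -154. -129.]
side5 60 85 223 z [-163. -157. -120.]
side5 85 100 52 z [-163. -160. -127.]
scene5 -100 -85 62 z [-481. -159. -149.]
scene5 -85 -60 269 z [-476. -159. -120.]
scene5 -60 -40 125 z [-472. -426. -131.]
scene5 -40 -20 358 z [-467. -253. -130.]
scene5 20 40 1131 z [-452. -314. -127.]
scene5 40 60 714 z [-439. -395. -132.]
scene5 60 85 184 z [-162. -158. -126.]
scene5 85 100 141 z [-162. -157. -119.]
```

The finger tips show 33 mm above the reported TCP in all three views. The gripper body is shifted by the same amount. I will treat the true tip as the reported TCP z plus 33 mm, reopen, and go that much lower.

Request:
play_rows(dr=[[0, 0, 0], [0, 0, 0], [0, 0, 0], [0, 0, 0], [0, 0, 0]], offset=[[0, 0, 0], [0, 0, 0], [0, 0, 0], [0, 0, 0], [0, 0, 0]], claw=[0.1, 0.1, 0.1, 0.1, 0.1])

```text
time: 6.45
tcp_pos: [0.5671, 0.301, 0.0774]
tcp_rot: [0.97, 0.244, -0.0, 0.0]
wrist_force: [-0.6, 0.2, 0.5]
opening: 0.315
```

Request:
play_rows(dr=[[0, 0, 0], [0, 0, 0], [0, 0, 0], [0, 0, 0], [0, 0, 0]], offset=[[0, 0, 0], [0, 0, 0.7], [0, 0, 0.7], [0, 0, 0.7], [0, 0, 0]], claw=[0.1, 0.1, 0.1, 0.1, 0.1])

```text
time: 6.87
tcp_pos: [0.5655, 0.3004, 0.0536]
tcp_rot: [0.97, 0.244, -0.002, 0.0]
wrist_force: [-0.1, -0.2, -0.2]
opening: 0.454
```

Request:
play_rows(dr=[[0, 0, 0], [0, 0, 0], [0, 0, 0], [0, 0, 0], [0, 0, 0]], offset=[[0, 0, 0.5], [0, 0, 0.3], [0, 0, 0.3], [0, 0, 0], [0, 0, 0]], claw=[0.1, 0.1, 0.1, 0.1, 0.1])

```text
time: 7.28
tcp_pos: [0.567, 0.301, 0.0453]
tcp_rot: [0.97, 0.244, -0.0, 0.0]
wrist_force: [0.9, 0.6, 0.5]
opening: 0.448
```

Run:
```python
from h import *
from station import sense
s=sense();print(s["time"],s["tcp_pos"],s["tcp_rot"],s["wrist_force"],s["opening"])
for n in ["side","scene","wrist"]: snap(n,n+"6")
p,_,_=load("scene6");a=cv2.resize(p[140:270,310:440,::-1],(400,400),interpolation=3)
p,_,_=load("side6");b=cv2.resize(p[150:260,150:260,::-1],(400,400),interpolation=3)
cv2.imwrite("pics/c6.png",np.hstack([a,b]))
```

```text
7.2833 [0.56701495 0.30100222 0.04525816] [ 9.69869389e-01  2.43625417e-01 -1.51196943e-04  3.26991379e-05] [0.93145923 0.56062059 0.47867638] 0.44820866395997583
```

View pics/c6.png

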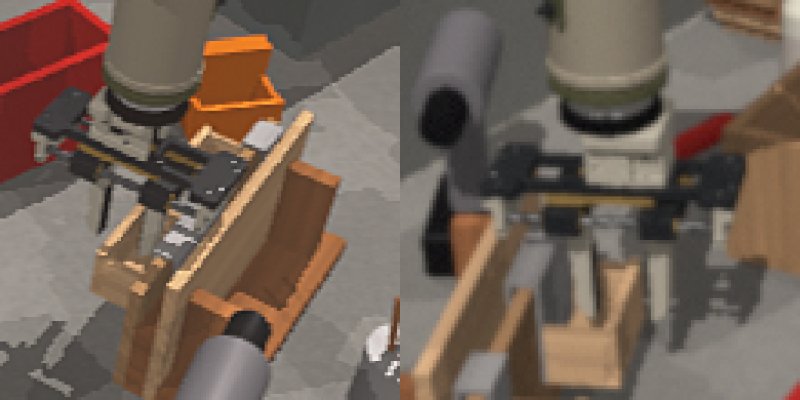

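View pics/wrist6.png

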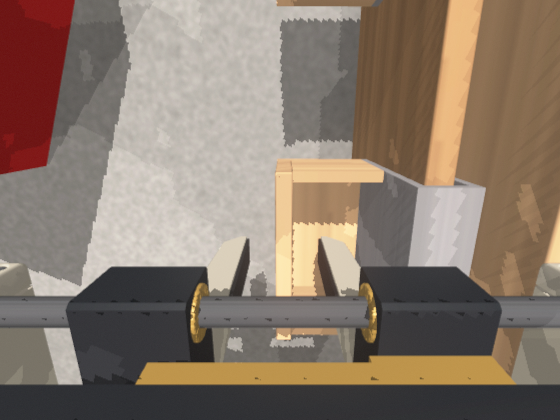

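Request:
play_rows(dr=[[0, 0, 0], [0, 0, 0], [0, 0, 0], [0, 0, 0], [0, 0, 0]], offset=[[0, 0, 0], [0, 0, 0], [0, 0, 0], [0, 0, 0], [0, 0, 0]], claw=[0.4, 0.6, 1, 1, 1])

```text
time: 7.85
tcp_pos: [0.5671, 0.301, 0.0455]
tcp_rot: [0.97, 0.244, 0.0, 0.0]
wrist_force: [-0.0, -0.3, 0.1]
opening: 0.142
```

Request:
play_rows(dr=[[0, 0, 0], [0, 0, 0], [0, 0, 0], [0, 0, 0], [0, 0, 0]], offset=[[0, 0, 0], [0, 0, 0], [0, 0, 0], [0, 0, 0], [0, 0, 0]], claw=[1, 1, 1, 1, 1])

```text
time: 8.27
tcp_pos: [0.5672, 0.3011, 0.0455]
tcp_rot: [0.97, 0.244, 0.0, -0.0]
wrist_force: [-0.6, -0.0, 0.2]
opening: 0.099
```

Request:
play_rows(dr=[[0, 0, 0], [0, 0, 0], [0, 0, 0], [0, 0, 0], [0, 0, 0]], offset=[[0, 0, -0.3], [0, 0, -0.6], [0, 0, -0.6], [0, 0, -0.3], [0, 0, 0]], claw=[1, 1, 1, 1, 1])

```text
time: 8.68
tcp_pos: [0.5676, 0.3013, 0.0647]
tcp_rot: [0.97, 0.244, 0.001, -0.0]
wrist_force: [0.5, -0.8, -2.9]
opening: 0.094
```

Run:
```python
from h import *
from station import sense
s=sense();print(s["time"],s["tcp_pos"],s["tcp_rot"],s["wrist_force"],s["opening"])
for n in ["side","scene"]: snap(n,n+"7")
p,_,_=load("scene7");a=cv2.resize(p[140:270,310:440,::-1],(400,400),interpolation=3)
p,_,_=load("side7");b=cv2.resize(p[150:260,150:260,::-1],(400,400),interpolation=3)
cv2.imwrite("pics/c7.png",np.hstack([a,b]))
```

```text
8.6833 [0.56756627 0.30127983 0.06469453] [ 9.69870985e-01  2.43618361e-01  5.95101221e-04 -1.08064553e-04] [ 0.47280067 -0.82333442 -2.90818118] 0.09420799192685524
```

View pics/c7.png

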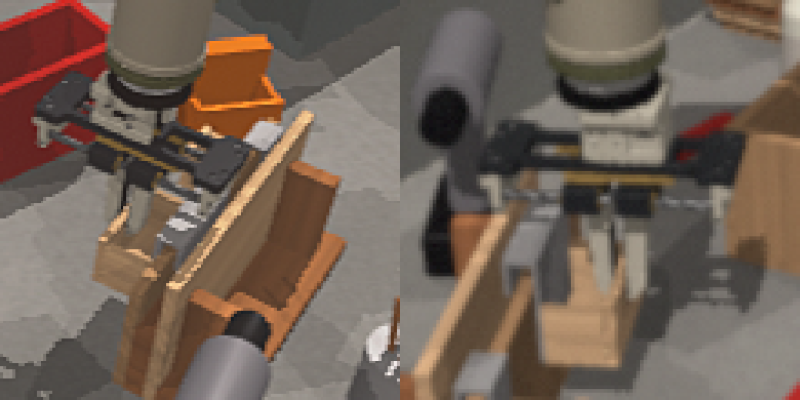

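Request:
play_rows(dr=[[0, 0, 0], [0, 0, 0], [0, 0, 0], [0, 0, 0], [0, 0, 0]], offset=[[0, 0, -0.4], [0, 0, -0.8], [0, 0, -1], [0, 0, -0.8], [0, 0, -0.5]], claw=[1, 1, 1, 1, 1])

```text
time: 9.2
tcp_pos: [0.5676, 0.3012, 0.1004]
tcp_rot: [0.97, 0.244, 0.001, -0.0]
wrist_force: [-0.9, 0.1, -2.6]
opening: 0.093
```

Request:
play_rows(dr=[[0, 0, 0], [0, 0, 0], [0, 0, 0], [0, 0, 0], [0, 0, 0]], offset=[[0, 0, -0.2], [0, 0, 0], [-0.5, 0, 0], [-1, 0, 0], [-1.5, 0, 0]], claw=[1, 1, 1, 1, 1])

```text
time: 9.62
tcp_pos: [0.5406, 0.2868, 0.0999]
tcp_rot: [0.97, 0.244, 0.0, -0.0]
wrist_force: [0.4, -0.6, -2.9]
opening: 0.094
```

Request:
play_rows(dr=[[0, 0, 0], [0, 0, 0], [0, 0, 0], [0, 0, 0], [0, 0, 0]], offset=[[-2, 0, 0], [-2, 0, 0], [-1.5, 0, 0], [-0.5, 0, 0], [0, 0, 0]], claw=[1, 1, 1, 1, 1])

```text
time: 10.03
tcp_pos: [0.4869, 0.2581, 0.1002]
tcp_rot: [0.97, 0.244, -0.0, 0.0]
wrist_force: [-0.0, -0.2, -2.1]
opening: 0.096
```

Run:
```python
from h import *
from station import sense
s=sense();print(s["time"],s["tcp_pos"],s["tcp_rot"],s["wrist_force"],s["opening"])
for n in ["side","scene"]: snap(n,n+"8")
p,_,_=load("scene8");a=cv2.resize(p[120:270,260:410,::-1],(400,400),interpolation=3)
p,_,_=load("side8");b=cv2.resize(p[130:280,140:290,::-1],(400,400),interpolation=3)
cv2.imwrite("pics/c8.png",np.hstack([a,b]))
```

```text
10.0333 [0.48688869 0.2581084  0.10021017] [ 9.69875003e-01  2.43603079e-01 -1.34321344e-04  1.18108032e-05] [-0.02418623 -0.19250871 -2.12114801] 0.09619980298893542
```

View pics/c8.png

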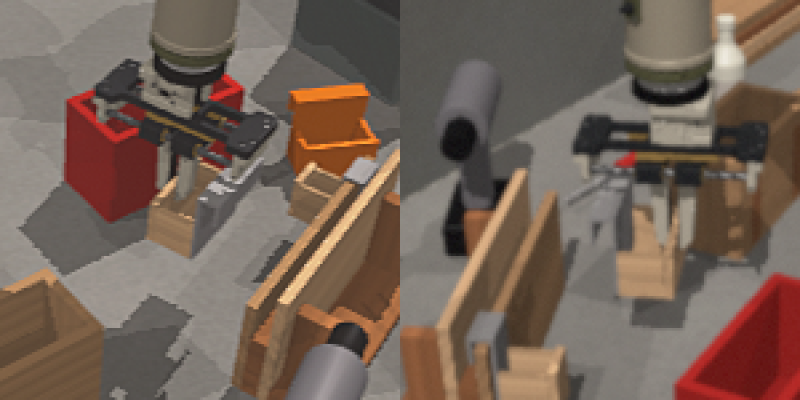

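Request:
play_rows(dr=[[0, 0, 0], [0, 0, 0], [0, 0, 0], [0, 0, 0], [0, 0, 0]], offset=[[-1, 0.6, 0], [-2.2, 1.3, 0], [-2.4, 1.4, 0], [-2.1, 1.3, 0], [-1, 0.56, 0]], claw=[1, 1, 1, 1, 1])

```text
time: 10.55
tcp_pos: [0.4351, 0.1703, 0.1002]
tcp_rot: [0.97, 0.243, -0.0, 0.0]
wrist_force: [0.2, 0.9, -2.4]
opening: 0.097
```

Request:
play_rows(dr=[[0, 0, 2], [0, 0, 5], [0, 0, 6], [0, 0, 5], [0, 0, 2.4]], offset=[[0, 0, 0], [0, 0, 0], [0, 0, 0], [0, 0, 0], [0, 0, 0]], claw=[1, 1, 1, 1, 1])

```text
time: 10.97
tcp_pos: [0.4366, 0.1722, 0.1008]
tcp_rot: [0.998, 0.065, 0.0, -0.0]
wrist_force: [-0.2, 0.1, -2.7]
opening: 0.091
```

Request:
play_rows(dr=[[0, 0, 0], [0, 0, 0], [0, 0, 0], [0, 0, 0], [0, 0, 0]], offset=[[0, 0, 0.5], [0, 0, 1.5], [0, 0, 2], [0, 0, 1], [0, 0, 0.5]], claw=[1, 1, 1, 1, 1])

```text
time: 11.38
tcp_pos: [0.4343, 0.1716, 0.0433]
tcp_rot: [0.998, 0.069, -0.002, 0.0]
wrist_force: [0.3, -0.3, -1.4]
opening: 0.092
```

Request:
play_rows(dr=[[0, 0, 0], [0, 0, 0], [0, 0, 0]], offset=[[0, 0, 0], [0, 0, 0], [0, 0, 0]], claw=[1, 1, 1])

```text
time: 11.63
tcp_pos: [0.4364, 0.1722, 0.0464]
tcp_rot: [0.998, 0.068, 0.001, -0.0]
wrist_force: [-0.6, 0.8, -1.4]
opening: 0.093
```

Run:
```python
from h import *
from station import sense
s=sense();print(s["time"],s["tcp_pos"],s["tcp_rot"],s["wrist_force"],s["opening"]);r=R.from_quat(s["tcp_rot"]).as_matrix();print(np.degrees(np.arctan2(r[1,0],r[0,0])))
tp=s["tcp_pos"]
for n in ["side","scene","wrist"]: snap(n,n+"9")
p,_,_=load("scene9");a=cv2.resize(p[130:280,220:370,::-1],(400,400),interpolation=3)
p,_,_=load("side9");b=cv2.resize(p[130:280,170:320,::-1],(400,400),interpolation=3)
cv2.imwrite("pics/c9.png",np.hstack([a,b]))
# back plate/lip points in tool frame
for n in ["scene9","side9"]:
    p,d,i=load(n);C=cloud(d,i);L=(C-tp)@r;hsv=cv2.cvtColor(p,cv2.COLOR_RGB2HSV)
    m=(d>0)&(hsv[...,1]<50)&(abs(L[...,0]-.0645)<.02)&(abs(L[...,1])<.06)
    z=C[m][:,2]*1000;zt=np.percentile(z,90);top=m&(abs(C[...,2]*1000-zt)<4)
    P=C[top];A=np.c_[L[top][:,:2],np.ones(len(P))];c=np.linalg.lstsq(A,P[:,2],rcond=None)[0]
    print(n,len(P),"lip top z",np.percentile(P[:,2]*1000,[10,50,90]).round(1),"tilt x,y",c[:2].round(3),cv2.minAreaRect(P[:,:2].astype(np.float32)*1000))
    w=(d>0)&(hsv[...,1]>50)&(L[...,0]>-.02)&(L[...,0]<.055)&(abs(L[...,1])<.06);print(" wood zmin",np.percentile(C[w][:,2]*1000,[1,2,5,50,98]).round(1))
```

```text
11.6333 [0.43636357 0.17220188 0.04643621] [ 9.97672373e-01  6.81856816e-02  7.18611355e-04 -1.77951447e-04] [-0.62574184  0.78722202 -1.43022416] 0.09302884906390199
7.819562204751803
scene9 14 lip top z [437.4 440.  443.2] tilt x,y [ 0.43  -0.087] ((482.38543701171875, 177.05197143554688), (9.774757385253906, 108.26128387451172), 15.153474807739258)
 wood zmin [ 53.7  62.7  81.4 394.  507.6]
side9 126 lip top z [203.2 206.2 208. ] tilt x,y [0.039 0.005] ((499.5124206542969, 183.31747436523438), (39.22650146484375, 69.01554107666016), 8.255647659301758)
 wood zmin [ 45.   48.2  52.7 261.5 509.8]
```

View pics/c9.png

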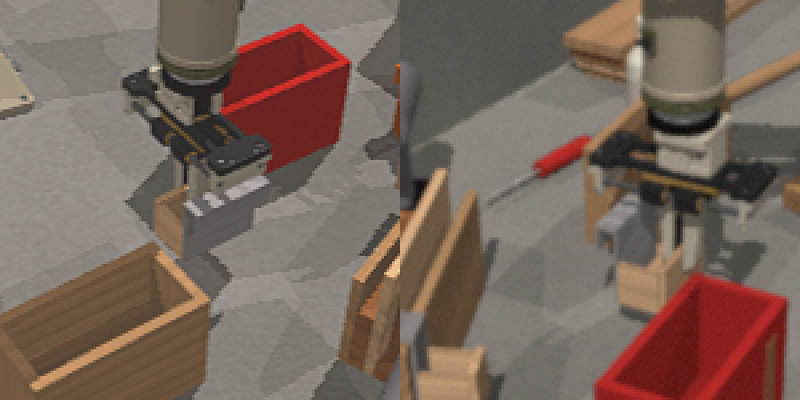

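Request:
play_rows(dr=[[0, 0, 0], [0, 0, 0], [0, 0, 0], [0, 0, 0], [0, 0, 0]], offset=[[0, 0, 0.5], [0, 0, 1], [0, 0, 1], [0, 0, 0.8], [0, 0, 0.3]], claw=[1, 1, 1, 1, 1])

```text
time: 12.2
tcp_pos: [0.4337, 0.1714, 0.007]
tcp_rot: [0.998, 0.068, -0.002, 0.0]
wrist_force: [0.3, -0.3, -3.4]
opening: 0.097
```

Request:
play_rows(dr=[[0, 0, 0], [0, 0, 0], [0, 0, 0], [0, 0, 0], [0, 0, 0]], offset=[[0, 0, 0.3], [0, 0, 0.1], [0, 0, 0], [0, 0, 0], [0, 0, 0]], claw=[1, 1, 1, 1, 1])

```text
time: 12.62
tcp_pos: [0.436, 0.1721, 0.0059]
tcp_rot: [0.998, 0.068, 0.0, -0.0]
wrist_force: [0.9, 0.5, -1.7]
opening: 0.094
```

Request:
play_rows(dr=[[0, 0, 0], [0, 0, 0], [0, 0, 0], [0, 0, 0]], offset=[[0, 0, 0.1], [0, 0, 0.1], [0, 0, 0.1], [0, 0, 0]], claw=[1, 1, 1, 1])

```text
time: 12.95
tcp_pos: [0.4353, 0.1719, 0.0022]
tcp_rot: [0.998, 0.068, -0.0, 0.0]
wrist_force: [-0.9, -0.3, -3.1]
opening: 0.095
```

Request:
play_rows(dr=[[0, 0, 0], [0, 0, 0], [0, 0, 0]], offset=[[0, 0, 0.1], [0, 0, 0], [0, 0, 0]], claw=[1, 1, 1])

```text
time: 13.2
tcp_pos: [0.4356, 0.1719, 0.0016]
tcp_rot: [0.998, 0.068, 0.0, 0.0]
wrist_force: [-2.4, 0.2, 0.6]
opening: 0.093
```

Request:
play_rows(dr=[[0, 0, 0], [0, 0, 0], [0, 0, 0], [0, 0, 0], [0, 0, 0]], offset=[[0, 0, 0.03], [0, 0, 0], [0, 0, 0], [0, 0, 0], [0, 0, 0]], claw=[1, 0.75, 0.6, 0.4, 0.2])

```text
time: 13.62
tcp_pos: [0.4357, 0.172, 0.0012]
tcp_rot: [0.998, 0.068, 0.0, -0.0]
wrist_force: [-0.2, 0.1, -0.3]
opening: 0.294
```

Request:
play_rows(dr=[[0, 0, 0], [0, 0, 0], [0, 0, 0], [0, 0, 0], [0, 0, 0]], offset=[[0, 0, 0], [0, 0, 0], [0, 0, -0.5], [0, 0, -1], [0, 0, -2]], claw=[0.1, 0.1, 0.1, 0.1, 0.1])

```text
time: 14.03
tcp_pos: [0.4337, 0.1714, 0.0351]
tcp_rot: [0.998, 0.068, -0.002, 0.0]
wrist_force: [-1.0, -0.6, -0.6]
opening: 0.452
```

Request:
play_rows(dr=[[0, 0, 0], [0, 0, 0], [0, 0, 0], [0, 0, 0], [0, 0, 0]], offset=[[0, 0, -4], [0, 0, -4], [0, 0, -4], [0, 0, -3], [0, 0, 0]], claw=[0.1, 0.1, 0.1, 0.1, 0.1])

```text
time: 14.45
tcp_pos: [0.4396, 0.1731, 0.1954]
tcp_rot: [0.998, 0.068, 0.006, -0.001]
wrist_force: [0.7, -0.8, 0.9]
opening: 0.449
```

Request:
play_rows(dr=[[0, 0, 0], [0, 0, 0], [0, 0, 0]], offset=[[0, 0, 0], [0, 0, 0], [0, 0, 0]], claw=[0.1, 0.1, 0.1])

```text
time: 14.7
tcp_pos: [0.4345, 0.1716, 0.1847]
tcp_rot: [0.998, 0.068, -0.001, 0.0]
wrist_force: [0.1, 0.2, -0.3]
opening: 0.453
```

Run:
```python
from h import *
from station import sense
s=sense();print(s["time"],s["tcp_pos"],s["tcp_rot"],s["wrist_force"],s["opening"]);r=R.from_quat(s["tcp_rot"]).as_matrix();print(np.degrees(np.arctan2(r[1,0],r[0,0])))
for n in ["side","scene","wrist"]: snap(n,n+"10")
p,_,_=load("scene10");a=cv2.resize(p[130:330,200:400,::-1],(400,400),interpolation=3)
p,_,_=load("side10");b=cv2.resize(p[130:280,170:320,::-1],(400,400),interpolation=3)
cv2.imwrite("pics/c10.png",np.hstack([a,b]))
```

```text
14.7 [0.43448547 0.1716377  0.18465186] [ 9.97683385e-01  6.80160689e-02 -1.27105628e-03  2.49067352e-04] [ 0.13285005  0.2420312  -0.34265016] 0.45259383337308573
7.800072073574524
```

View pics/c10.png

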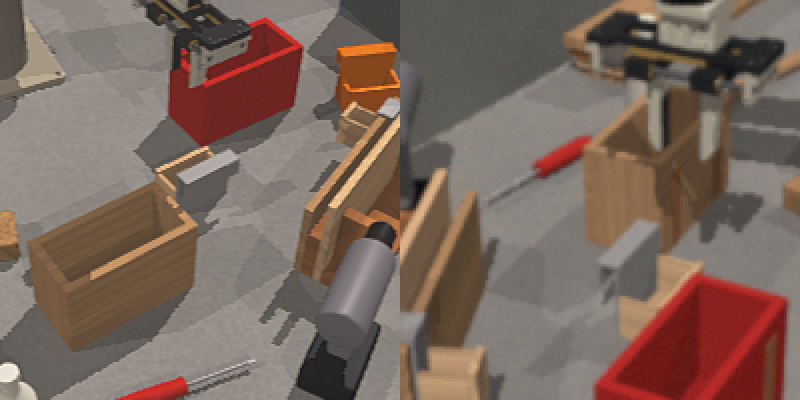

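View pics/wrist10.png

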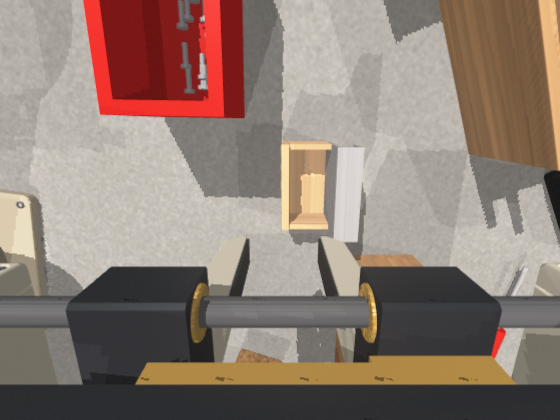

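Run:
```python
from h import *
for n in ["scene10","side10","wrist10"]:
    p,d,i=load(n);C=cloud(d,i);hsv=cv2.cvtColor(p,cv2.COLOR_RGB2HSV)
    m=(d>0)&(hsv[...,1]<50)&(C[...,2]>.084)&(C[...,2]<.096)&(C[...,0]>.42)&(C[...,0]<.56)&(C[...,1]>.1)&(C[...,1]<.26)
    k,l,st,_=cv2.connectedComponentsWithStats(m.astype(np.uint8));m=l==1+np.argmax(st[1:,4])
    P=C[m];A=np.c_[P[:,:2]-P[:,:2].mean(0),np.ones(len(P))];c=np.linalg.lstsq(A,P[:,2],rcond=None)[0]
    print(n,m.sum(),cv2.minAreaRect(P[:,:2].astype(np.float32)*1000),"z",np.percentile(P[:,2]*1000,[5,50,95]).round(1),"slope",c[:2].round(3))
    w=(d>0)&(hsv[...,1]>50)&(C[...,2]>.045)&(C[...,2]<.06)&(C[...,0]>.4)&(C[...,0]<.5)&(C[...,1]>.1)&(C[...,1]<.26)
    P=C[w]; print("  rim",len(P),cv2.minAreaRect(P[:,:2].astype(np.float32)*1000))
for n in ["scene0","side0","scene10","side10"]:
    p,d,i=load(n);C=cloud(d,i);hsv=cv2.cvtColor(p,cv2.COLOR_RGB2HSV)
    # contour of the rim mask (outer hull and inner hole)
    g=((d>0)&(hsv[...,1]>60)&(hsv[...,0]<25)&(hsv[...,0]>5)&(C[...,2]>.124)&(C[...,2]<.136)&(C[...,0]>.5)&(C[...,0]<.7)&(abs(C[...,1]+.015)<.14))
    P=C[g][:,:2]*1000
    print(n,len(P),"outer",cv2.minAreaRect(P.astype(np.float32)))
    # wall centrelines: points along long walls
    th=np.radians(7.8);ax=np.array([np.cos(th),np.sin(th)]);ay=np.array([-ax[1],ax[0]]);c0=np.array([592.5,-15.])
    q=np.c_[(P-c0)@ax,(P-c0)@ay]
    for lo,hi in ((-58,-34),(34,58)):
        s=q[(q[:,0]>lo)&(q[:,0]<hi)&(abs(q[:,1])<80)]
        if len(s)>20:
            f=np.polyfit(s[:,1],s[:,0],1);print("  wall",lo,len(s),"x range",np.percentile(s[:,0],[2,50,98]).round(1),"slope deg",np.degrees(np.arctan(f[0])).round(2),"b",f[1].round(1))
    e=q[abs(q[:,0])<30]; print("  ends y",np.percentile(e[e[:,1]<0][:,1],[3,97]).round(1) if (e[:,1]<0).any() else None,np.percentile(e[e[:,1]>0][:,1],[3,97]).round(1) if (e[:,1]>0).any() else None)
```

```text
scene10 237 ((502.52886962890625, 183.9093017578125), (30.209823608398438, 102.24427795410156), 7.916877269744873) z [85.7 89.  92.3] slope [-0.012 -0.001]
  rim 143 ((447.3110046386719, 172.1859130859375), (43.42750549316406, 108.9736099243164), 23.889562606811523)
side10 200 ((497.81793212890625, 182.71597290039062), (29.294967651367188, 106.07715606689453), 7.203063011169434) z [85.2 90.4 93.1] slope [ 0.037 -0.001]
  rim 129 ((458.2176208496094, 177.96987915039062), (56.707298278808594, 107.08599853515625), 6.3069024085998535)
wrist10 2491 ((499.74945068359375, 182.33030700683594), (26.659175872802734, 100.08454132080078), 7.896564960479736) z [88.5 89.9 91.1] slope [0.02  0.002]
  rim 1152 ((459.0583190917969, 176.58929443359375), (55.89951705932617, 100.5957260131836), 7.824410438537598)
scene0 941 outer ((595.1937866210938, -14.4476318359375), (106.41534423828125, 206.11244201660156), 8.655294418334961)
  wall -58 263 x range [-49.5 -41.4 -35.8] slope deg -0.31 b -41.8
  wall 34 293 x range [40.9 48.7 54.4] slope deg -0.42 b 48.2
  ends y [-102.2  -90.2] [ 89.4 102.1]
side0 46
[... 155 characters left out ...]
 slope deg -0.74 b -47.9
  wall 34 114 x range [35.2 41.1 49.9] slope deg -0.17 b 41.7
  ends y [-104.2  -85.9] [ 88.1 103.8]
scene10 938 outer ((594.8428344726562, -13.795524597167969), (106.9139404296875, 207.55532836914062), 7.769169807434082)
  wall -58 259 x range [-50.1 -41.1 -35.1] slope deg -0.19 b -41.7
  wall 34 289 x range [40.4 48.4 54.7] slope deg -0.27 b 48.2
  ends y [-101.9  -89.7] [ 88.7 102. ]
side10 346 outer ((591.6507568359375, -16.15874481201172), (106.87836456298828, 215.50198364257812), 8.362668991088867)
  wall -58 75 x range [-53.9 -47.7 -39.3] slope deg -1.89 b -46.4
  wall 34 96 x range [35.  41.1 51.8] slope deg -0.79 b 42.3
  ends y [-100.9  -88. ] [ 87.9 103.8]
```

Request:
play_rows(dr=[[0, 0, 0], [0, 0, 0], [0, 0, 0], [0, 0, 0], [0, 0, 0]], offset=[[1.5, -0.15, 0], [2.5, 0, 0], [2.4, 0, 0], [0, 0, 2], [0, 0, 2]], claw=[-0.1, -0.1, -0.1, -0.1, -0.1])

```text
time: 15.27
tcp_pos: [0.5002, 0.1822, 0.1457]
tcp_rot: [0.998, 0.068, 0.0, -0.0]
wrist_force: [-0.7, -0.0, -0.8]
opening: 0.548
```

Request:
play_rows(dr=[[0, 0, 0], [0, 0, 0], [0, 0, 0], [0, 0, 0], [0, 0, 0]], offset=[[0, 0, 2], [0, 0, 1.5], [0, 0, 0.5], [0, 0, 0], [0, 0, 0]], claw=[-0.1, -0.1, -0.1, -0.1, -0.1])

```text
time: 15.68
tcp_pos: [0.4985, 0.1821, 0.1062]
tcp_rot: [0.998, 0.068, -0.0, 0.0]
wrist_force: [-0.5, -0.2, 1.0]
opening: 0.549
```

Run:
```python
from h import *
from station import sense
s=sense();print(s["time"],s["tcp_pos"],s["tcp_rot"],s["wrist_force"],s["opening"]);r=R.from_quat(s["tcp_rot"]).as_matrix();print(np.degrees(np.arctan2(r[1,0],r[0,0])))
p,d,i=snap("wrist","wrist11")
C=cloud(d,i);hsv=cv2.cvtColor(p,cv2.COLOR_RGB2HSV);tp=s["tcp_pos"]
m=(d>0)&(hsv[...,1]<50)&(C[...,2]>.084)&(C[...,2]<.096)&(C[...,0]>.42)&(C[...,0]<.56)&(C[...,1]>.1)&(C[...,1]<.26)
P=C[m];a=cv2.minAreaRect(P[:,:2].astype(np.float32)*1000);print(a)
L=(P-tp)@r*1000;print("tool frame x range",np.percentile(L[:,0],[2,98]).round(1),"y",np.percentile(L[:,1],[2,98]).round(1))
```

```text
15.6833 [0.49854866 0.18205637 0.10616331] [ 9.97684219e-01  6.80152556e-02 -3.47509702e-04  5.04678537e-05] [-0.46495677 -0.19567991  0.96620261] 0.5494582823350087
7.79999538536809
((499.7554626464844, 182.09800720214844), (26.059541702270508, 100.23355865478516), 7.890476703643799)
tool frame x range [-11.3  13.7] y [-48.4  47.6]
```

View pics/wrist11.png

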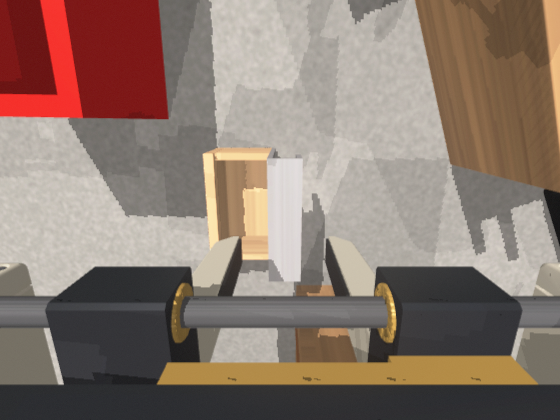

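Request:
play_rows(dr=[[0, 0, 0], [0, 0, 0], [0, 0, 0], [0, 0, 0], [0, 0, 0]], offset=[[0.12, 0, 1], [0, 0, 2], [0, 0, 2], [0, 0, 1.5], [0, 0, 0.7]], claw=[-0.1, -0.1, -0.1, -0.1, -0.1])

```text
time: 16.15
tcp_pos: [0.4989, 0.182, 0.0321]
tcp_rot: [0.998, 0.068, -0.001, 0.0]
wrist_force: [-0.1, -1.0, -1.2]
opening: 0.549
```

Request:
play_rows(dr=[[0, 0, 0], [0, 0, 0], [0, 0, 0], [0, 0, 0], [0, 0, 0]], offset=[[0, 0, 0.5], [0, 0, 0], [0, 0, 0], [0, 0, 0], [0, 0, 0]], claw=[-0.1, -0.1, -0.1, -0.1, -0.1])

```text
time: 16.57
tcp_pos: [0.5009, 0.1825, 0.0304]
tcp_rot: [0.998, 0.068, 0.001, -0.0]
wrist_force: [0.0, -0.7, 0.8]
opening: 0.547
```

Run:
```python
from h import *
from station import sense
s=sense();print(s["time"],s["tcp_pos"],s["wrist_force"],s["opening"])
for n in ["side","scene"]: snap(n,n+"12")
p,_,_=load("scene12");a=cv2.resize(p[130:280,220:370,::-1],(400,400),interpolation=3)
p,_,_=load("side12");b=cv2.resize(p[130:260,170:300,::-1],(400,400),interpolation=3)
cv2.imwrite("pics/c12.png",np.hstack([a,b]))
```

```text
16.5667 [0.50089934 0.18254926 0.03037388] [ 0.04737636 -0.69928687  0.77276198] 0.547395425187129
```

View pics/c12.png

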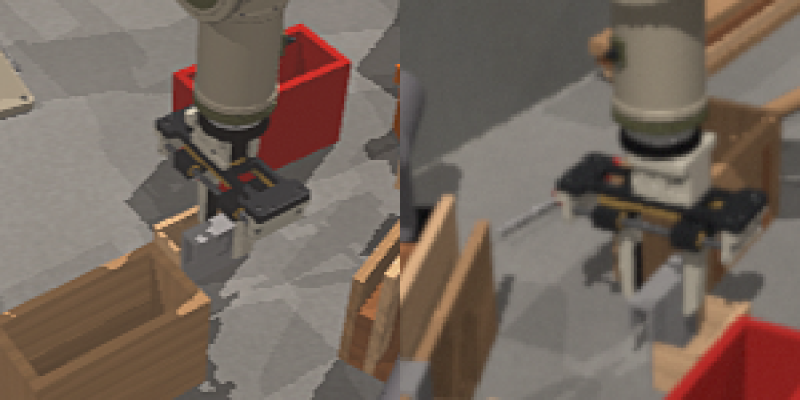

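Request:
play_rows(dr=[[0, 0, 0], [0, 0, 0], [0, 0, 0], [0, 0, 0], [0, 0, 0]], offset=[[-0.05, 0, 0], [0, 0, 0], [0, 0, 0], [0, 0, 0], [0, 0, 0]], claw=[0.1, 0.25, 0.35, 0.42, 0.6])

```text
time: 17.08
tcp_pos: [0.4994, 0.1822, 0.0292]
tcp_rot: [0.998, 0.068, -0.0, 0.0]
wrist_force: [-0.5, 0.1, 0.8]
opening: 0.28
```

Request:
play_rows(dr=[[0, 0, 0], [0, 0, 0], [0, 0, 0], [0, 0, 0], [0, 0, 0]], offset=[[0, 0, 0], [0, 0, 0], [0, 0, 0], [0, 0, 0], [0, 0, 0]], claw=[1, 1, 1, 1, 1])

```text
time: 17.5
tcp_pos: [0.4994, 0.1822, 0.0291]
tcp_rot: [0.998, 0.068, -0.0, -0.0]
wrist_force: [-1.3, -0.4, -0.0]
opening: 0.28
```

Request:
play_rows(dr=[[0, 0, 0], [0, 0, 0], [0, 0, 0], [0, 0, 0], [0, 0, 0]], offset=[[0, 0, -0.3], [0, 0, -0.5], [0, 0, -0.5], [0, 0, -0.3], [0, 0, 0]], claw=[1, 1, 1, 1, 1])

```text
time: 17.92
tcp_pos: [0.5003, 0.1824, 0.0464]
tcp_rot: [0.998, 0.068, 0.001, -0.0]
wrist_force: [0.6, -0.3, -2.2]
opening: 0.275
```

Run:
```python
from h import *
from station import sense
s=sense();print(s["time"],s["tcp_pos"],s["tcp_rot"],s["wrist_force"],s["opening"])
for n in ["side","scene"]: snap(n,n+"13")
p,_,_=load("scene13");a=cv2.resize(p[130:280,220:370,::-1],(400,400),interpolation=3)
p,_,_=load("side13");b=cv2.resize(p[130:260,170:300,::-1],(400,400),interpolation=3)
cv2.imwrite("pics/c13.png",np.hstack([a,b]))
```

```text
17.9167 [0.50025741 0.18241817 0.04636941] [ 9.97682275e-01  6.80382829e-02  9.17779430e-04 -1.66058925e-04] [ 0.60352223 -0.33090538 -2.24640054] 0.27467441134684534
```

View pics/c13.png

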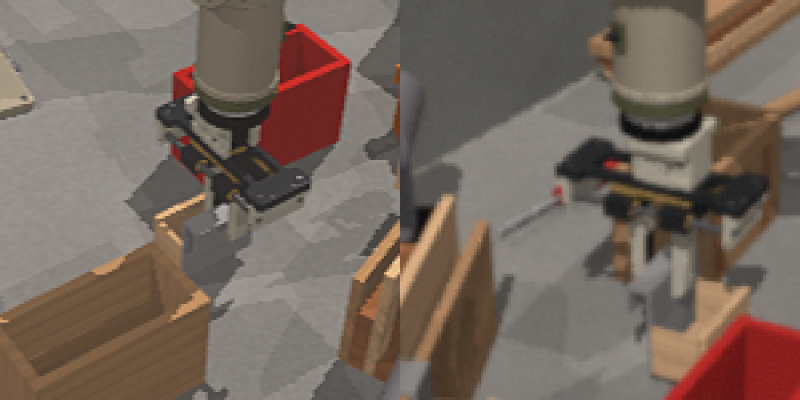

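Request:
play_rows(dr=[[0, 0, 0], [0, 0, 0], [0, 0, 0], [0, 0, 0], [0, 0, 0]], offset=[[0, 0, -1], [0, 0, -2], [0, 0, -3], [0, 0, -3], [0, 0, -3]], claw=[1, 1, 1, 1, 1])

```text
time: 18.43
tcp_pos: [0.4989, 0.1821, 0.1667]
tcp_rot: [0.998, 0.068, -0.0, 0.0]
wrist_force: [1.4, -0.2, -1.7]
opening: 0.278
```

Request:
play_rows(dr=[[0, 0, 0], [0, 0, 0], [0, 0, 0], [0, 0, 0], [0, 0, 0]], offset=[[0, 0, -2], [0, 0, -1.2], [0, 0, -0.3], [0, 0, 0], [0, 0, 0]], claw=[1, 1, 1, 1, 1])

```text
time: 18.85
tcp_pos: [0.4986, 0.182, 0.1985]
tcp_rot: [0.998, 0.068, -0.001, 0.0]
wrist_force: [-0.1, -0.6, -2.2]
opening: 0.277
```

Request:
play_rows(dr=[[0, 0, 0], [0, 0, 0], [0, 0, 0], [0, 0, 0], [0, 0, 0]], offset=[[0.5, 1, 0], [1, 1.9, 0], [1.5, 2.8, 0], [1.6, 3, 0], [1.6, 3, 0]], claw=[1, 1, 1, 1, 1])

```text
time: 19.27
tcp_pos: [0.5767, 0.0729, 0.1982]
tcp_rot: [0.998, 0.068, -0.001, 0.0]
wrist_force: [0.2, 0.9, -1.6]
opening: 0.28
```

Request:
play_rows(dr=[[0, 0, 0], [0, 0, 0], [0, 0, 0], [0, 0, 0], [0, 0, 0]], offset=[[1.6, 3, 0], [1.5, 2.9, 0], [1, 1.9, 0], [0.5, 1, 0], [0.2, 0.3, 0]], claw=[1, 1, 1, 1, 1])

```text
time: 19.68
tcp_pos: [0.6365, -0.0113, 0.1979]
tcp_rot: [0.998, 0.067, -0.002, -0.0]
wrist_force: [0.4, 0.7, -2.6]
opening: 0.28
```

Request:
play_rows(dr=[[0, 0, 0], [0, 0, 0], [0, 0, 0], [0, 0, 0], [0, 0, 0]], offset=[[0, 0, 0], [0, 0, 0], [0, 0, 0], [0, 0, 0], [0, 0, 0]], claw=[1, 1, 1, 1, 1])

```text
time: 20.1
tcp_pos: [0.6364, -0.0079, 0.2005]
tcp_rot: [0.998, 0.069, 0.0, -0.0]
wrist_force: [-0.6, -0.5, -1.9]
opening: 0.28
```

Run:
```python
from h import *
from station import sense
s=sense();print(s["time"],s["tcp_pos"].tolist(),s["tcp_rot"].tolist(),s["wrist_force"],s["opening"]);r=R.from_quat(s["tcp_rot"]).as_matrix();print(np.degrees(np.arctan2(r[1,0],r[0,0])))
for n in ["side","scene","wrist"]: snap(n,n+"14")
p,_,_=load("scene14");a=cv2.resize(p[160:310,190:340,::-1],(400,400),interpolation=3)
p,_,_=load("side14");b=cv2.resize(p[100:250,190:340,::-1],(400,400),interpolation=3)
cv2.imwrite("pics/c14.png",np.hstack([a,b]))
```

```text
20.1 [0.6363838999915078, -0.00787391786709859, 0.20048082724143096] [0.9976351513532561, 0.06873182502528055, 0.0001992186854612432, -3.640021128801171e-05] [-0.55984118 -0.4960861  -1.92615369] 0.2801990063313264
7.882301033955435
```

View pics/c14.png

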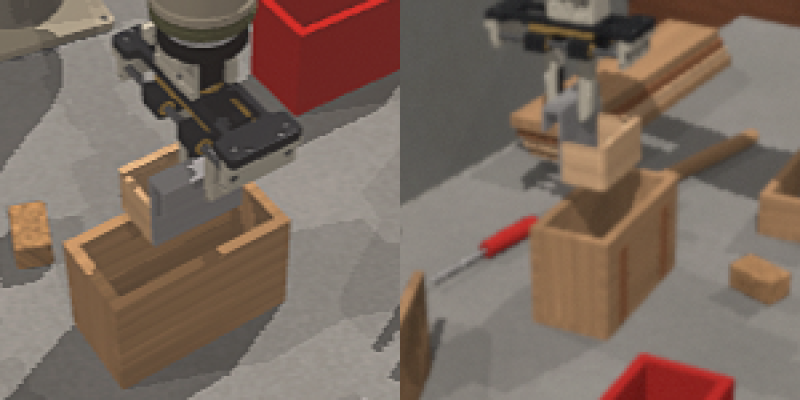

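View pics/wrist14.png

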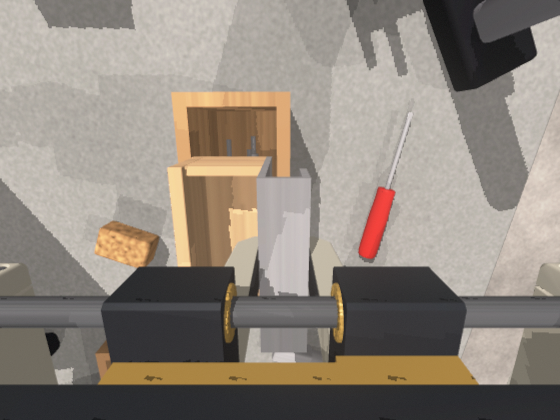

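```bash
cat > box.py <<'E'
from h import *
import sys
tag=sys.argv[1]
from station import sense
s=sense();r=R.from_quat(s["tcp_rot"]).as_matrix();tp=s["tcp_pos"]
print("tcp",(tp*1000).round(1),"yaw",np.degrees(np.arctan2(r[1,0],r[0,0])).round(2))
p,d,i=load(tag);C=cloud(d,i);L=(C-tp)@r*1000;L[...,1]*=-1  # y -> world ay
hsv=cv2.cvtColor(p,cv2.COLOR_RGB2HSV)
rim=(d>0)&(C[...,2]>.122)&(C[...,2]<.137)&(hsv[...,1]>60)&(abs(L[...,0]+45)<70)&(L[...,1]>20)&(L[...,1]<150)
Q=L[rim];Z=C[rim][:,2]*1000;print("rim n",len(Q),"z",np.percentile(Z,[5,50,95]).round(1))
for y in range(20,130,8):
    q=Q[(Q[:,1]>=y)&(Q[:,1]<y+8)]
    if len(q)<4: continue
    a=q[q[:,0]>-45][:,0];b=q[q[:,0]<-45][:,0]
    print(y,"right",(np.percentile(a,[2,98]).round(1),len(a)) if len(a)>3 else "","left",(np.percentile(b,[2,98]).round(1),len(b)) if len(b)>3 else "")
print("rect",cv2.minAreaRect(Q[:,:2].astype(np.float32)))
lip=(d>0)&(hsv[...,1]<50)&(abs(L[...,0])<25)&(L[...,2]>-70)&(L[...,2]<-20+0)&(abs(L[...,1])<55)
q=L[lip];z=np.percentile(q[:,2],20);q=q[abs(q[:,2]-np.median(q[:,2]))<6];print("lip n",len(q),"toolz",np.median(q[:,2]).round(1),cv2.minAreaRect(q[:,:2].astype(np.float32)),np.percentile(q[:,0],[2,98]).round(1))
E
python3 box.py wrist14
```

```text
tcp [636.6  -8.4 200.4] yaw 7.85
rim n 3526 z [128.2 130.  131.2]
20 right (array([-5.4,  5.2]), 13) left 
28 right (array([-5.6,  5.4]), 103) left 
36 right (array([-5.6,  5.4]), 115) left (array([-95.8, -86.1]), 32)
44 right (array([-5.5,  5.3]), 116) left (array([-95.5, -83.7]), 139)
52 right (array([-5.5,  5.3]), 116) left (array([-95.6, -83.7]), 145)
60 right (array([-5.5,  5.2]), 115) left (array([-95.6, -83.8]), 159)
68 right (array([-5.4,  5.1]), 130) left (array([-95.9, -83.8]), 146)
76 right (array([-5.4,  5.9]), 121) left (array([-95.6, -83.8]), 159)
84 right (array([-43.6,   5.9]), 363) left (array([-95.3, -46.2]), 365)
92 right (array([-44.1,   5. ]), 594) left (array([-95. , -46.3]), 590)
100 right (array([-25., -15.]), 5) left 
rect ((-45.34113311767578, 64.35200500488281), (72.62994384765625, 102.28136444091797), 89.50804138183594)
lip n 7838 toolz -60.9 ((0.0054569244384765625, -0.17888641357421875), (49.98841857910156, 100.77963256835938), 0.02043701708316803) [-17.3  17.2]
```

Request:
play_rows(dr=[[0, 0, 0], [0, 0, 0], [0, 0, 0], [0, 0, 0], [0, 0, 0]], offset=[[0, 0, 0.5], [0, 0, 1], [0, 0, 1], [0, 0, 1], [0, 0, 1]], claw=[1, 1, 1, 1, 1])

```text
time: 20.67
tcp_pos: [0.636, -0.0089, 0.1531]
tcp_rot: [0.998, 0.068, -0.001, -0.0]
wrist_force: [-0.4, -0.1, -2.9]
opening: 0.281
```

Request:
play_rows(dr=[[0, 0, 0], [0, 0, 0], [0, 0, 0], [0, 0, 0], [0, 0, 0]], offset=[[0, 0, 1], [0, 0, 1], [0, 0, 0.5], [0, 0, 0], [0, 0, 0]], claw=[1, 1, 1, 1, 1])

```text
time: 21.08
tcp_pos: [0.6364, -0.0089, 0.1298]
tcp_rot: [0.998, 0.068, -0.0, -0.0]
wrist_force: [0.7, -0.3, -1.8]
opening: 0.283
```

Request:
play_rows(dr=[[0, 0, 0], [0, 0, 0], [0, 0, 0]], offset=[[0, 0, 0], [0, 0, 0], [0, 0, 0]], claw=[1, 1, 1])

```text
time: 21.33
tcp_pos: [0.6372, -0.009, 0.131]
tcp_rot: [0.998, 0.068, 0.001, 0.0]
wrist_force: [-0.1, 0.3, -0.5]
opening: 0.281
```

```bash
python3 - <<'E'
from h import *
from station import sense
s=sense();print(s["time"],s["tcp_pos"],s["wrist_force"],s["opening"])
for n in ["side","scene","wrist"]: snap(n,n+"15")
p,_,_=load("scene15");a=cv2.resize(p[160:310,190:340,::-1],(400,400),interpolation=3)
p,_,_=load("wrist15");b=cv2.resize(p[60:360,130:430,::-1],(400,400),interpolation=3)
cv2.imwrite("pics/c15.png",np.hstack([a,b]))
E
python3 box.py wrist15
```

```text
21.3333 [ 0.63716044 -0.00895983  0.13102351] [-0.13686569  0.2853364  -0.45945675] 0.280549031863471
tcp [636.9  -9.  130.6] yaw 7.8
rim n 7493 z [125.7 130.  131.3]
20 right  left (array([-95.6, -59.3]), 318)
28 right  left (array([-95.6, -59.3]), 317)
36 right (array([-6. ,  5.6]), 110) left (array([-95.8, -59.4]), 294)
44 right (array([-43.1,   5.5]), 342) left (array([-95.7, -46.9]), 348)
52 right (array([-5.9,  5.5]), 215) left (array([-95.9, -83.9]), 282)
60 right (array([-5.9,  5.4]), 234) left (array([-95.8, -83.9]), 284)
68 right (array([-5.8,  5.3]), 216) left (array([-95.9, -83.9]), 308)
76 right (array([-5.7,  5.3]), 233) left (array([-96., -84.]), 297)
84 right (array([-43.9,   5.1]), 658) left (array([-95.7, -46.4]), 714)
92 right (array([-44.1,   4.5]), 1048) left (array([-95.5, -46.1]), 1064)
100 right (array([-43. ,   4.5]), 135) left (array([-94.1, -46.2]), 76)
rect ((-45.7136344909668, 60.47023010253906), (102.35449981689453, 80.67826080322266), 0.4780508279800415)
lip n 7831 toolz -61.0 ((-0.06789207458496094, -0.09899520874023438), (100.46443939208984, 49.899314880371094), 89.39124298095703) [-17.2  17.2]
```

View pics/c15.png

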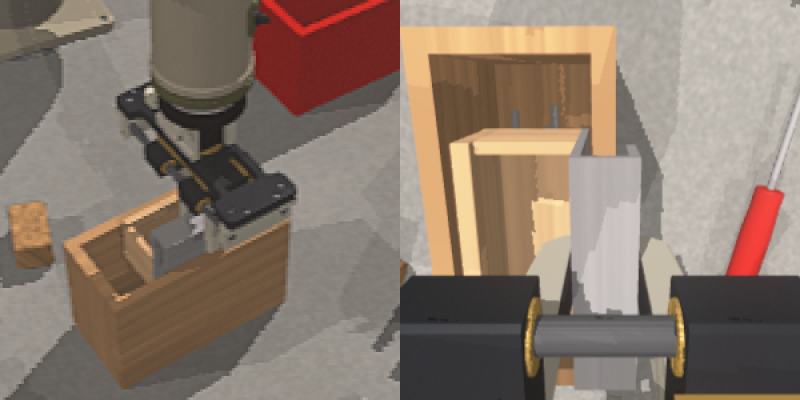

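Request:
play_rows(dr=[[0, 0, -0.3], [0, 0, 0], [0, 0, 0], [0, 0, 0], [0, 0, 0]], offset=[[0, 0, 0.3], [0, 0, 0.7], [0, 0, 0.7], [0, 0, 0.5], [0, 0, 0.3]], claw=[1, 1, 1, 1, 1])

```text
time: 21.9
tcp_pos: [0.6357, -0.0089, 0.1033]
tcp_rot: [0.998, 0.071, -0.001, -0.0]
wrist_force: [0.3, -0.2, -1.5]
opening: 0.279
```

Request:
play_rows(dr=[[0, 0, 0], [0, 0, 0], [0, 0, 0], [0, 0, 0]], offset=[[0, 0, 0], [0, 0, 0], [0, 0, 0], [0, 0, 0]], claw=[1, 1, 1, 1])

```text
time: 22.23
tcp_pos: [0.637, -0.009, 0.1057]
tcp_rot: [0.998, 0.071, 0.0, 0.0]
wrist_force: [0.6, 0.3, -2.3]
opening: 0.275
```

```bash
python3 - <<'E'
from h import *
from station import sense
s=sense();print(s["time"],s["tcp_pos"],s["wrist_force"],s["opening"])
snap("wrist","wrist16")
p,_,_=load("wrist16");b=cv2.resize(p[60:360,130:430,::-1],(600,600),interpolation=3)
cv2.imwrite("pics/c16.png",b)
E
python3 box.py wrist16
```

```text
22.2333 [ 0.63699762 -0.00895493  0.10565976] [ 0.62604392  0.27545735 -2.28791232] 0.2754270825895533
tcp [637.   -9.  105.7] yaw 8.1
rim n 10924 z [125.7 130.  131.4]
20 right  left (array([-95.3, -59.5]), 550)
28 right  left (array([-95.4, -59.6]), 574)
36 right (array([-24.1, -16. ]), 15) left (array([-95.4, -59.5]), 593)
44 right (array([-44.1,   5.4]), 791) left (array([-95.2, -46.2]), 787)
52 right (array([-5.8,  5.9]), 294) left (array([-95.7, -83.5]), 368)
60 right (array([-5.8,  5.8]), 291) left (array([-95.5, -83.5]), 375)
68 right (array([-5.7,  5.7]), 292) left (array([-95.7, -83.6]), 411)
76 right (array([-5.6,  5.6]), 313) left (array([-95.8, -83.7]), 407)
84 right (array([-43.7,   5.1]), 811) left (array([-95.5, -46.6]), 874)
92 right (array([-44. ,   4.9]), 1422) left (array([-94.9, -46.1]), 1422)
100 right (array([-43.8,   4.9]), 179) left (array([-95. , -46.5]), 155)
rect ((-45.42244338989258, 60.4560546875), (102.84947967529297, 80.76375579833984), 0.04969298839569092)
lip n 7822 toolz -60.8 ((-0.03172874450683594, -0.2818946838378906), (100.84838104248047, 49.98371887207031), 89.80278015136719) [-17.2  17.4]
```

View pics/c16.png

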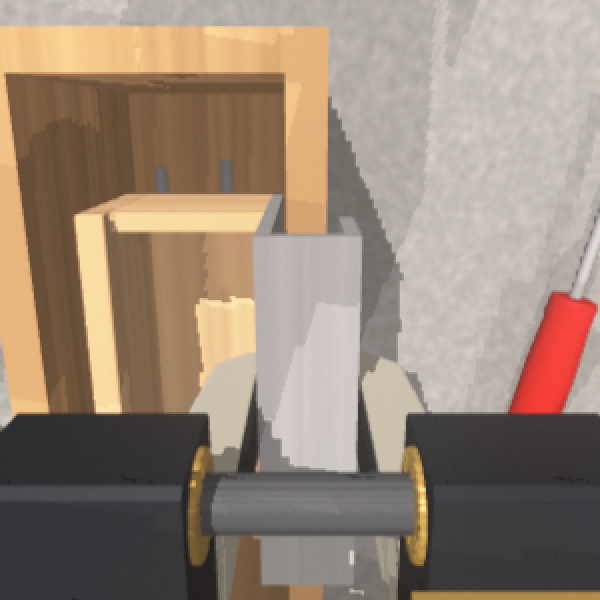

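Request:
play_rows(dr=[[0, 0, 0], [0, 0, 0], [0, 0, 0], [0, 0, 0], [0, 0, 0]], offset=[[0, 0, 0.2], [0, 0, 0.3], [0, 0, 0.4], [0, 0, 0.4], [0, 0, 0.4]], claw=[1, 1, 1, 1, 1])

```text
time: 22.7
tcp_pos: [0.6364, -0.0089, 0.0874]
tcp_rot: [0.997, 0.071, -0.0, -0.0]
wrist_force: [0.5, 0.5, -2.1]
opening: 0.282
```

Request:
play_rows(dr=[[0, 0, 0], [0, 0, 0], [0, 0, 0], [0, 0, 0], [0, 0, 0]], offset=[[0, 0, 0.4], [0, 0, 0.4], [0, 0, 0.3], [0, 0, 0.1], [0, 0, 0]], claw=[1, 1, 1, 1, 1])

```text
time: 23.12
tcp_pos: [0.6363, -0.0089, 0.0756]
tcp_rot: [0.998, 0.071, -0.0, -0.0]
wrist_force: [-1.2, -0.5, -1.9]
opening: 0.279
```

Request:
play_rows(dr=[[0, 0, 0], [0, 0, 0], [0, 0, 0]], offset=[[0, 0, 0], [0, 0, 0], [0, 0, 0]], claw=[1, 1, 1])

```text
time: 23.37
tcp_pos: [0.6369, -0.009, 0.0765]
tcp_rot: [0.998, 0.071, 0.0, 0.0]
wrist_force: [-0.3, -0.6, -2.3]
opening: 0.275
```

Request:
play_rows(dr=[[0, 0, 0], [0, 0, 0], [0, 0, 0], [0, 0, 0], [0, 0, 0]], offset=[[0.1, 0, 0.1], [0.1, 0, 0.1], [0, 0, 0], [0, 0, 0], [0, 0, 0]], claw=[1, 1, 1, 1, 1])

```text
time: 23.78
tcp_pos: [0.6386, -0.0087, 0.0741]
tcp_rot: [0.998, 0.071, -0.0, -0.0]
wrist_force: [-0.2, 0.4, -1.7]
opening: 0.28
```

Request:
play_rows(dr=[[0, 0, 0], [0, 0, 0], [0, 0, 0], [0, 0, 0]], offset=[[0.05, 0, 0.05], [0, 0, 0], [0, 0, 0], [0, 0, 0]], claw=[1, 1, 1, 1])

```text
time: 24.12
tcp_pos: [0.6391, -0.0086, 0.0736]
tcp_rot: [0.998, 0.071, -0.0, -0.0]
wrist_force: [-0.3, 0.0, -1.9]
opening: 0.277
```

Request:
play_rows(dr=[[0, 0, 0], [0, 0, 0], [0, 0, 0], [0, 0, 0]], offset=[[0.05, 0, 0.05], [0, 0, 0], [0, 0, 0], [0, 0, 0]], claw=[1, 1, 1, 1])

```text
time: 24.45
tcp_pos: [0.6396, -0.0085, 0.0732]
tcp_rot: [0.998, 0.071, -0.0, 0.0]
wrist_force: [-1.1, -0.2, -0.9]
opening: 0.278
```

Request:
play_rows(dr=[[0, 0, 0], [0, 0, 0], [0, 0, 0], [0, 0, 0]], offset=[[0, 0, 0.05], [0, 0, 0], [0, 0, 0], [0, 0, 0]], claw=[1, 1, 1, 1])

```text
time: 24.78
tcp_pos: [0.6396, -0.0086, 0.0732]
tcp_rot: [0.998, 0.071, 0.0, 0.0]
wrist_force: [-5.3, -0.3, 6.3]
opening: 0.279
```

Run:
```python
from h import *
from station import sense
for n in ["side","scene","wrist"]: snap(n,n+"17")
p,_,_=load("scene17");a=cv2.resize(p[160:310,190:340,::-1],(400,400),interpolation=3)
p,_,_=load("wrist17");b=cv2.resize(p[60:360,130:430,::-1],(400,400),interpolation=3)
cv2.imwrite("pics/c17.png",np.hstack([a,b]))
s=sense();print(s["time"],s["tcp_pos"],s["wrist_force"],s["opening"])
```

```text
24.9333 [ 0.63956675 -0.00856166  0.07318512] [-5.25666253 -0.29261542  5.36035281] 0.27485411599429993
```

View pics/c17.png

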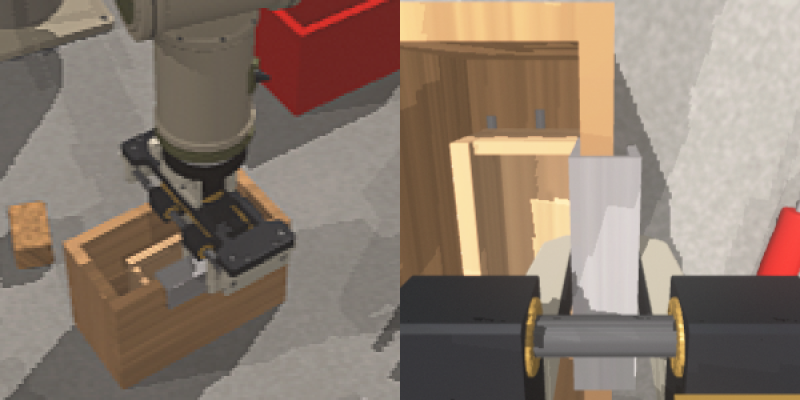

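Request:
play_rows(dr=[[0, 0, 0], [0, 0, 0], [0, 0, 0], [0, 0, 0], [0, 0, 0]], offset=[[0, 0, 0], [0, 0, 0], [0, 0, 0], [0, 0, 0], [0, 0, 0]], claw=[0.42, 0.35, 0.3, 0.2, 0.1])

```text
time: 25.35
tcp_pos: [0.6397, -0.0085, 0.0725]
tcp_rot: [0.998, 0.071, 0.0, -0.0]
wrist_force: [1.1, 0.6, 0.3]
opening: 0.427
```

Request:
play_rows(dr=[[0, 0, 0], [0, 0, 0], [0, 0, 0], [0, 0, 0], [0, 0, 0]], offset=[[0, 0, 0], [0, 0, 0], [0, 0, 0], [0, 0, 0], [0, 0, 0]], claw=[0, -0.1, -0.1, -0.1, -0.1])

```text
time: 25.77
tcp_pos: [0.6396, -0.0085, 0.0727]
tcp_rot: [0.998, 0.071, 0.0, 0.0]
wrist_force: [-0.9, 1.5, -0.3]
opening: 0.545
```

Run:
```python
from h import *
from station import sense
snap("wrist","wrist18")
p,_,_=load("wrist18");b=cv2.resize(p[60:360,130:430,::-1],(600,600),interpolation=3)
cv2.imwrite("pics/c18.png",b)
s=sense();print(s["time"],s["tcp_pos"],s["wrist_force"],s["opening"])
```

```text
25.8167 [ 0.63960222 -0.00852888  0.07261683] [-0.35135436 -0.36753344  0.54070404] 0.5502717514856892
```

View pics/c18.png

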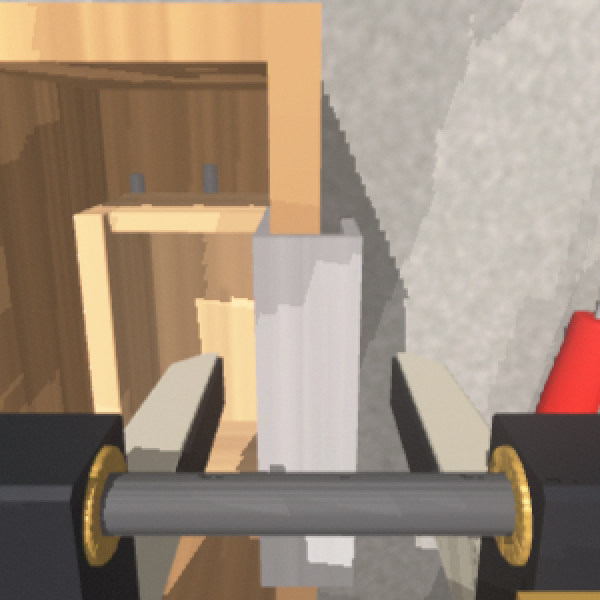

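Released and hanging. Next I go straight up and check.

Request:
play_rows(dr=[[0, 0, 0], [0, 0, 0], [0, 0, 0], [0, 0, 0], [0, 0, 0]], offset=[[0, 0, -0.5], [0, 0, -1], [0, 0, -2], [0, 0, -3], [0, 0, -3.5]], claw=[-0.1, -0.1, -0.1, -0.1, -0.1])

```text
time: 26.23
tcp_pos: [0.6382, -0.0084, 0.1726]
tcp_rot: [0.998, 0.071, -0.002, -0.0]
wrist_force: [0.9, 0.3, -0.6]
opening: 0.548
```

Request:
play_rows(dr=[[0, 0, 0], [0, 0, 0], [0, 0, 0], [0, 0, 0], [0, 0, 0]], offset=[[0, 0, -3.5], [0, 0, -2], [0, -2, 0], [0, -1, 0], [0, 0, 0]], claw=[-0.1, -0.1, -0.1, -0.1, -0.1])

```text
time: 26.65
tcp_pos: [0.6352, 0.0232, 0.2284]
tcp_rot: [0.997, 0.072, 0.0, -0.0]
wrist_force: [0.1, -0.6, -0.8]
opening: 0.552
```

Request:
play_rows(dr=[[0, 0, 0], [0, 0, 0], [0, 0, 0], [0, 0, 0]], offset=[[-3, -3, -1], [-3, -3, 0], [-2, -2, 0], [0, 0, 0]], claw=[-0.1, -0.1, -0.1, -0.1])

```text
time: 26.98
tcp_pos: [0.5431, 0.0902, 0.2361]
tcp_rot: [0.997, 0.072, -0.002, -0.001]
wrist_force: [-0.3, -1.4, 0.3]
opening: 0.55
```

Request:
play_rows(dr=[[0, 0, 0], [0, 0, 0], [0, 0, 0]], offset=[[0, 0, 0], [0, 0, 0], [0, 0, 0]], claw=[-0.1, -0.1, -0.1])

```text
time: 27.23
tcp_pos: [0.5473, 0.0867, 0.2366]
tcp_rot: [0.998, 0.07, -0.0, 0.0]
wrist_force: [-0.3, -1.1, -0.8]
opening: 0.553
```

Run:
```python
from h import *
from station import sense
s=sense();print(s["time"],s["tcp_pos"],s["tcp_rot"])
for n in ["side","scene","wrist"]: snap(n,n+"19")
p,_,_=load("scene19");a=cv2.resize(p[190:310,200:320,::-1],(400,400),interpolation=3)
p,_,_=load("side19");b=cv2.resize(p[140:260,200:320,::-1],(400,400),interpolation=3)
cv2.imwrite("pics/c19.png",np.hstack([a,b]))
for n in ["scene19","side19","wrist19"]:
    p,d,i=load(n);C=cloud(d,i)*1000;hsv=cv2.cvtColor(p,cv2.COLOR_RGB2HSV)
    th=np.radians(8.1);ax=np.array([np.cos(th),np.sin(th)]);ay=np.array([-ax[1],ax[0]])
    q=np.stack([(C[...,:2]-[592.5,-15])@ax,(C[...,:2]-[592.5,-15])@ay,C[...,2]],-1)
    near=(d>0)&(abs(q[...,0])<80)&(abs(q[...,1])<110)
    m=near&(hsv[...,1]<50)&(C[...,2]>127)&(C[...,2]<141)
    if m.sum()>20:
        P=q[m];A=np.c_[P[:,:2]-P[:,:2].mean(0),np.ones(len(P))];c=np.linalg.lstsq(A,P[:,2],rcond=None)[0]
        print(n,"lip",m.sum(),cv2.minAreaRect(P[:,:2].astype(np.float32)),"z",np.percentile(P[:,2],[5,50,95]).round(1),"slope deg",np.degrees(c[:2]).round(2))
    w=near&(hsv[...,1]>50)&(C[...,2]>91)&(C[...,2]<104)&(abs(q[...,0])<36)&(abs(q[...,1])<60)
    if w.sum()>20:
        P=q[w];print("   wood rim",w.sum(),cv2.minAreaRect(P[:,:2].astype(np.float32)),np.percentile(P[:,2],[5,50,95]).round(1))
```

```text
27.2333 [0.5473299  0.08672138 0.23661073] [ 9.97524159e-01  7.03231221e-02 -4.14648610e-04  1.97584865e-04]
scene19 lip 347 ((45.01673126220703, 27.962127685546875), (41.99850082397461, 156.7992401123047), 9.275901794433594) z [129.2 133.2 135.8] slope deg [-1.97  0.03]
   wood rim 187 ((-11.600580215454102, 1.6562232971191406), (50.2357177734375, 113.15113830566406), 1.1594257354736328) [ 91.6  96.6 100.5]
side19 lip 142 ((46.9820671081543, 2.2331390380859375), (102.72969055175781, 30.97804069519043), 89.95840454101562) z [129.4 134.5 137.5] slope deg [ 4.21 -0.49]
   wood rim 33 ((10.546402931213379, -10.409809112548828), (49.79604721069336, 83.5404052734375), 0.5154692530632019) [ 91.4  94.8 101. ]
wrist19 lip 89 ((58.607078552246094, 45.12055206298828), (9.298008918762207, 17.726411819458008), 35.96833801269531) z [130.7 133.8 135.2] slope deg [-6.29 -8.47]
   wood rim 672 ((7.49177360534668, 7.651821136474609), (55.82434844970703, 85.81056213378906), 0.3849807679653168) [92.4 98.3 99.9]
```

View pics/c19.png

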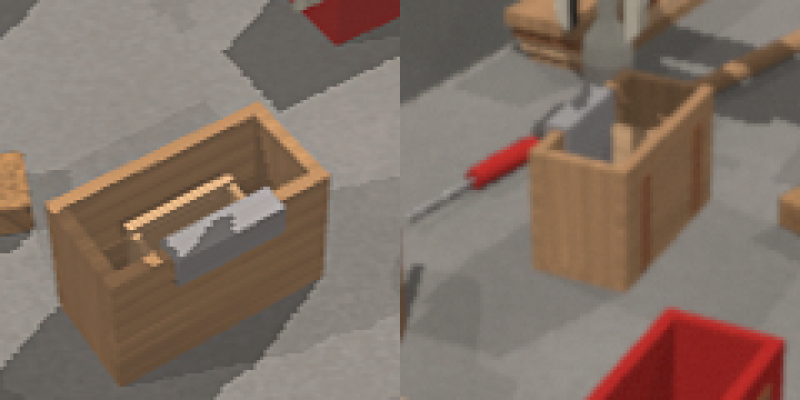

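View pics/scene19.png

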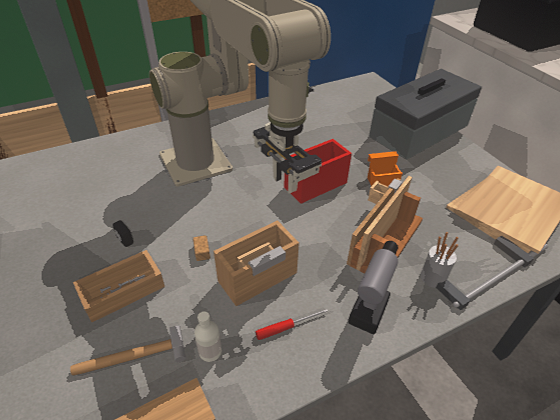

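```bash
python3 -c "
from station import *
print(sense()['wrist_force']);print(close_job())"
```

```text
[-0.92153084  0.75970384  0.08996262]
the job is handed in; nothing more can be done
None
```

I lifted the wide plywood tray off the rack by its front board and stood it upright and free on the bare patch. I then picked it up by the steel lip and hooked it over the far long side of the brown deep box. The job was handed in at about 27 s, with the gripper well clear of everything.

**Last checks**
- **Height:** the lip's top face is 133–134 mm above the bench (134 expected) and the tray's front rim about 98–99 mm. The underside is therefore about 44 mm up, clear of the floor and bolts.
- **Squareness:** the tray is square to the side within about 0.4–1.2°.
- **Bystanders:** by eye they are where they were at the start. I did not measure them.

**What failed or disagreed**
- **First grasp:** it closed on air, because the real finger tips sit about 33 mm above the reported TCP. All three cameras showed this. I corrected for it, and nothing was touched in the miss.
- **Camera offsets:** the scene and side views disagreed by 3–6 mm on the tray and box positions. I used the wrist view for the final alignment.
- **Lip slope fits:** after release, the scene and side slope fits read a few degrees in opposite directions (−2° and +4°). The wrist view caught only a corner of the lip, so its fit is useless. None of these shows the tray level; the lip and rim heights and the pictures do.

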